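Fill the heel polishing tub with the pan shovel and lock its clamp

TASK

Shovel all the freshly lacquered block heels off the bench into the white polishing tub with the flat pan scoop, running it under them against the steel stop rail; your fingers must never touch the heels. Lay the scoop back flat in the middle of its black rubber mat. Once every heel is in the tub, tighten the tub's clamp clockwise with the click wrench that sits on it until the wrench breaks over with a click, then stop at once and let go; leave the jar, hammer and shoe last alone.

Things in the scene. Friction and masses are not known exactly. Their poses are not given: they have to be found in the camera images.
- rail: fixed steel stop rail, 440 mm long, 60 mm high, 12 mm thick, standing on the bench; origin = middle of the foot of its front face (the face towards the robot); x points into the rail (the pushing direction), y along it. The heels lie on the bench within about 0.23 m in front of this face
- heel0: one of up to six alike brown block heels (68 mm long; 58 wide x 44 high at the seat end, 44 wide x 34 high at the foot end; lower edges rounded 6 mm; 70 g), lying on its flat front face; origin = centre of its underside; x along its length to the narrow foot end with the black rubber top piece, z up. None when absent
- heel1: one of up to six alike brown block heels (68 mm long; 58 wide x 44 high at the seat end, 44 wide x 34 high at the foot end; lower edges rounded 6 mm; 70 g), lying on its flat front face; origin = centre of its underside; x along its length to the narrow foot end with the black rubber top piece, z up. None when absent
- heel2: one of up to six alike brown block heels (68 mm long; 58 wide x 44 high at the seat end, 44 wide x 34 high at the foot end; lower edges rounded 6 mm; 70 g), lying on its flat front face; origin = centre of its underside; x along its length to the narrow foot end with the black rubber top piece, z up. None when absent
- heel3: one of up to six alike brown block heels (68 mm long; 58 wide x 44 high at the seat end, 44 wide x 34 high at the foot end; lower edges rounded 6 mm; 70 g), lying on its flat front face; origin = centre of its underside; x along its length to the narrow foot end with the black rubber top piece, z up. None when absent
- heel4: one of up to six alike brown block heels (68 mm long; 58 wide x 44 high at the seat end, 44 wide x 34 high at the foot end; lower edges rounded 6 mm; 70 g), lying on its flat front face; origin = centre of its underside; x along its length to the narrow foot end with the black rubber top piece, z up. None when absent
- heel5: one of up to six alike brown block heels (68 mm long; 58 wide x 44 high at the seat end, 44 wide x 34 high at the foot end; lower edges rounded 6 mm; 70 g), lying on its flat front face; origin = centre of its underside; x along its length to the narrow foot end with the black rubber top piece, z up. None when absent
- scoop: loose flat pan scoop, slippery polished sheet steel (friction 0.25), 0.4 kg: pan 140 mm deep (x) x 176 mm wide (y, 170 inside), floor 3 mm thick, side walls 45 mm high ending 15 mm short of the lip, back wall 50 mm. Origin = centre of the pan's underside; x points out of the open mouth, back at x = -80 mm, z up. A wooden handle bar lies along x above the pan, on a post at the back
- scoop_grip (a point): best point to grip the scoop: in its handle bar, 24 mm wide (y) x 24 mm high, 20 mm behind and 86 mm above the scoop's origin; the bar reaches 60 mm behind and 50 mm ahead of this point. Axes as the scoop's
- scoop_lip (a point): middle of the scoop's front lip, at its underside, 70 mm ahead of the scoop's origin; the floor thins to 0.8 mm here over the last 40 mm. Axes as the scoop's
- mat: thin black rubber mat flat on the bench, 200 x 230 mm, under 1 mm thick, where the scoop lies at the start and belongs; origin = its centre
- tub: fixed polishing machine: open white plastic tub, 170 mm deep (x) x 260 mm wide (y) outside, walls 5 mm, rim 90 mm and inner floor 15 mm above the bench; origin on the bench under the tub's centre, x points away from the robot, y to its left. Its blue base plate (10 mm high) reaches to x = -185 mm; clamp and wrench stand on it between tub and robot
- tub_in (a point): centre of the tub's inner floor, axes as the tub's
- clamp_nut (a joint): clamp nut angle, rad, grows clockwise from above (tightening). Starts at 0 to 0.35, turns against steady friction of 0.8 N m (6 N at the grip), comes up solid when tight at 0.75 and stays where it is left. At 0 the wrench handle points along the tub's -y; tightening turns it towards the tub's -x
- wrench (a joint): break-over angle of the wrench handle against its head, rad: about -0.05 at rest, 0 as the torque reaches 2.1 N m (15 N at the grip), then the handle gives way with a click, its torque falling; above 0.05 it has clicked. It bottoms at 0.30; over 0.25 overloads the clamp. It springs back when let go. Handle angle = clamp_nut + wrench
- wrench_axis (a point): point on the upright turning axis of nut and wrench, at the height of the wrench handle (117 mm above the bench)
- wrench_grip (a point): middle of the wrench's black rubber grip, 140 mm from the axis: a level bar 22 mm wide x 22 mm high x 85 mm long, its centre line 117 mm above the bench. At this point y runs along the bar towards the axis
- glue_jar: white jar, 68 mm across, 100 mm high, beyond the rail; leave alone; origin under its centre
- hammer: hammer lying on the bench at the left; leave alone; origin under its middle
- last: wooden shoe last, about 200 mm long and 90 mm high, beyond the rail; leave alone; origin under its middle
Things that resemble listed ones, but are neither listed nor needed, are in the scene too. Of the things that look like the scoop, the larger one is meant.

How it is judged:
On the way, in this order (a step that is already met when the one before it is completed fails the run):
1. every heel present lies in the tub (x of heel0 in the frame of tub_in between -0.082 and 0.082 m and y of heel0 in the frame of tub_in between -0.127 and 0.127 m and z of heel0 in the frame of tub_in between -0.015 and 0.11 m and x of heel1 in the frame of tub_in between -0.082 and 0.082 m and y of heel1 in the frame of tub_in between -0.127 and 0.127 m and z of heel1 in the frame of tub_in between -0.015 and 0.11 m and x of heel2 in the frame of tub_in between -0.082 and 0.082 m and y of heel2 in the frame of tub_in between -0.127 and 0.127 m and z of heel2 in the frame of tub_in between -0.015 and 0.11 m and x of heel3 in the frame of tub_in between -0.082 and 0.082 m and y of heel3 in the frame of tub_in between -0.127 and 0.127 m and z of heel3 in the frame of tub_in between -0.015 and 0.11 m and x of heel4 in the frame of tub_in between -0.082 and 0.082 m and y of heel4 in the frame of tub_in between -0.127 and 0.127 m and z of heel4 in the frame of tub_in between -0.015 and 0.11 m and x of heel5 in the frame of tub_in between -0.082 and 0.082 m and y of heel5 in the frame of tub_in between -0.127 and 0.127 m and z of heel5 in the frame of tub_in between -0.015 and 0.11 m and linear speed of each of heel0, heel1, heel2, heel3, heel4, heel5 below 0.1 m/s), for 0.3 s.
2. with all heels in the tub, the clamp is run up tight and the wrench clicks (break-over above 0.05 rad) (x of heel0 in the frame of tub_in between -0.082 and 0.082 m and y of heel0 in the frame of tub_in between -0.127 and 0.127 m and z of heel0 in the frame of tub_in between -0.015 and 0.11 m and x of heel1 in the frame of tub_in between -0.082 and 0.082 m and y of heel1 in the frame of tub_in between -0.127 and 0.127 m and z of heel1 in the frame of tub_in between -0.015 and 0.11 m and x of heel2 in the frame of tub_in between -0.082 and 0.082 m and y of heel2 in the frame of tub_in between -0.127 and 0.127 m and z of heel2 in the frame of tub_in between -0.015 and 0.11 m and x of heel3 in the frame of tub_in between -0.082 and 0.082 m and y of heel3 in the frame of tub_in between -0.127 and 0.127 m and z of heel3 in the frame of tub_in between -0.015 and 0.11 m and x of heel4 in the frame of tub_in between -0.082 and 0.082 m and y of heel4 in the frame of tub_in between -0.127 and 0.127 m and z of heel4 in the frame of tub_in between -0.015 and 0.11 m and x of heel5 in the frame of tub_in between -0.082 and 0.082 m and y of heel5 in the frame of tub_in between -0.127 and 0.127 m and z of heel5 in the frame of tub_in between -0.015 and 0.11 m and value of joint clamp_nut above 0.65 rad and value of joint wrench above 0.05 rad), for 0.02 s.
At the end, for the whole second after the job is handed in: Every heel present rests in the tub (origin inside its walls, at most 110 mm over its floor; a heap is fine); the clamp nut is tight (above 0.65 rad) and the wrench let go (below 0.05 rad); the scoop lies flat (within 0.1 rad) on the bench, its centre within 40 mm of the mat centre (x of heel0 in the frame of tub_in between -0.082 and 0.082 m and y of heel0 in the frame of tub_in between -0.127 and 0.127 m and z of heel0 in the frame of tub_in between -0.015 and 0.11 m and x of heel1 in the frame of tub_in between -0.082 and 0.082 m and y of heel1 in the frame of tub_in between -0.127 and 0.127 m and z of heel1 in the frame of tub_in between -0.015 and 0.11 m and x of heel2 in the frame of tub_in between -0.082 and 0.082 m and y of heel2 in the frame of tub_in between -0.127 and 0.127 m and z of heel2 in the frame of tub_in between -0.015 and 0.11 m and x of heel3 in the frame of tub_in between -0.082 and 0.082 m and y of heel3 in the frame of tub_in between -0.127 and 0.127 m and z of heel3 in the frame of tub_in between -0.015 and 0.11 m and x of heel4 in the frame of tub_in between -0.082 and 0.082 m and y of heel4 in the frame of tub_in between -0.127 and 0.127 m and z of heel4 in the frame of tub_in between -0.015 and 0.11 m and x of heel5 in the frame of tub_in between -0.082 and 0.082 m and y of heel5 in the frame of tub_in between -0.127 and 0.127 m and z of heel5 in the frame of tub_in between -0.015 and 0.11 m and value of joint clamp_nut above 0.65 rad and value of joint wrench below 0.05 rad and horizontal distance between scoop and mat below 0.04 m and height (world z) of scoop below 0.01 m and angle between scoop's own z axis and vertical below 0.1 rad and linear speed of scoop below 0.03 m/s and linear speed of each of heel0, heel1, heel2, heel3, heel4, heel5 below 0.05 m/s); the robot touches nothing.
It fails at once if the fingers touch a heel (contact force between the fingers and heel0 above 0.5 N or contact force between the fingers and heel1 above 0.5 N or contact force between the fingers and heel2 above 0.5 N or contact force between the fingers and heel3 above 0.5 N or contact force between the fingers and heel4 above 0.5 N or contact force between the fingers and heel5 above 0.5 N).
It fails at once if the wrench is driven on past the click (break-over above 0.25 rad) (value of joint wrench above 0.25 rad).
It fails at once if the jar, hammer or last is moved more than 30 mm (distance of any of glue_jar, hammer, last from where it was at the start of the episode above 0.03 m).
It fails at once if a heel falls off the bench (height (world z) of any of heel0, heel1, heel2, heel3, heel4, heel5 below -0.05 m).
Of heel0, heel1, heel2, heel3, heel4, heel5 only 4 to 6 are there at a start; the rules pass over those that are not, and their reading is None.
At some moment in a run one of heel0, heel1, heel2, heel3, heel4, heel5 may be knocked a few centimetres aside while the robot is not near it.
It also fails if it takes over 208 s, if anything falls off the work surface, if the arm or the gripper's body presses on something with over 40 N, if the wrist force passes 120 N, or if a joint passes its speed limit or range.

ROBOT

A 7-joint arm with a two-finger parallel gripper is mounted at the origin on the work surface. World frame = base frame: x ahead of the robot, y to its left, z up, the work surface at z = 0. Lengths are in m, angles in rad, forces in N, time in s.
With the tool pointing down it reaches from about 0.4 to 0.85 m from the base axis. Payload 10.4 kg.
Tool frame: the origin (TCP) lies midway between the tips of the shut fingers; the grasp point (between the pads) lies 19 mm behind it; z points along the fingers, y is the line along which they close (so a half turn about z gives the same grasp; the last joint's range is limited). The gripper opens to 87 mm and grips with 3 to 60 N. Pads are 19 mm wide; open, the fingers measure 117 mm over their backs; the gripper's body (75 mm by 190 mm) begins 51 mm behind the grasp point.
Start: joints at [-1.192, 0.332, -0.065, 1.46, 0.022, 1.35, -0.088], TCP at [0.244, 0.575, 0.223] pointing down, gripper open.
Joint ranges: [-2.6, 2.6], [-0.5, 2.12], [-1.47, 1.34], [0.16, 2.42], [-1.27, 4.41], [0.06, 2.06], [-2.6, 2.6]. Speed limits (rad/s): [2.22, 2.22, 2.79, 2.79, 3.14, 3.14, 3.14].

INTERFACE

Orientations are given as a unit quaternion [x, y, z, w].
In Python, from bench import r gives the robot as it stands.
- The arm moves only by the tool arm_command, never from a script. Its argument "moves" is one flat list of numbers, 4 for each row, row after row: the shift along the tool's x, y, z in cm, then the turn about the tool's z in degrees. A call has 1 to 12 rows; each row shifts and turns the commanded pose from where the row before left it, along the tool's axes as they then stand; what a row does not reach is not made up. A row lasts 1/12 s, in which the tool goes at most 41.7 mm and 7.16 degrees, less where a joint would pass 70% of its speed; a pose out of reach is approached as far as the arm can. A call with a gripper value outside its range is refused whole. "fingers" is the opening in per cent of the stroke, from 0 (shut) to 100 (fully open), set as the call begins (left out, the last holds). The fingers move at their own pace and stop on an object; "squeeze" is the grip in N (left out, the last holds). Time passes only in rows, so rows that do not move let the fingers close. It gives the time, the measured TCP pose, the force, the opening and the grip force at its end, in the units of the state.
- r.read_state(): the state, without advancing time (a new reading comes with each control period).
- r.camera(name): name is "scene" or "top" or "wrist"; returns the picture (400x640x3 uint8, red, green, blue); there is no depth.
- r.camera_info(name): a dict with "fx", "fy", "cx", "cy" (pixels), "origin" and "attitude" of the camera in the world. Camera axes: x right, y up, looking along -z (the intrinsics and any distortion apply to the point x, -y, -z); pixel columns grow to the right and rows downward; lengths in m; the calibration is good to about 2 mm. The wrist camera is an equidistant fisheye: a pixel r from the principal point sees the ray r / f radians off the axis. A picture is of the moment at which its call begins: read the wrist's pose just before it. camera_info takes no time and is no camera call; for the wrist camera it gives the pose at the moment of the call.
- r.close_job(): hands the job in; it is judged then, once.
The state is a dict: "time": time; "joint_positions": joint angles; "joint_vel": joint speeds; "joint_torque": joint torques, N m; "ee_pos": TCP position; "eef_rot": TCP orientation; "ft_force": force on the tool from outside, world axes, zero at the start; "torque": the same for the moment, N m; "width": finger opening in m; "grip_force": force on a finger pad.
Only numpy, scipy, OpenCV 4.12 (cv2) and the standard library are available. Lean on these libraries where they do the work, as an engineer would, in place of code of your own. Each camera call takes 0.05 s, during which the arm holds its last target. There are 200 camera calls.

## Working session

There is one attempt and no reset: what is moved stays moved. The work goes in short steps, Python scripts to look and compute and a tool call to move; the robot and the scene stay as the last step left them, time stands still between calls to the robot, and variables do not carry over. Pictures are saved under pics/ and viewed, at most 14 in all, crops included, and the job is handed in when it is done.

Besides the shell and the picture viewer there is one more tool, called as name(argument=value, ...) on one line, values as JSON. arm_command: Moves the arm, as the interface text tells. Its arguments: {"type":"object","properties":{"moves":{"type":"array"},"fingers":{"type":"number"},"squeeze":{"type":"number"}},"required":["moves"]}

```bash
ls; mkdir -p pics
cat > h.py <<'E'
from bench import r
import numpy as np, cv2
from scipy.spatial.transform import Rotation as R
def rot(a):
    a=np.array(a,float)
    return a if a.shape==(3,3) else R.from_quat(a).as_matrix()
def cam(n,f=None):
    i=r.camera_info(n); im=r.camera(n)
    if f: cv2.imwrite('pics/'+f,im[:,:,::-1])
    return im,i
def ray(i,u,v,fish=False):
    x=(u-i['cx'])/i['fx'];y=(v-i['cy'])/i['fy']
    if fish:
        t=np.hypot(x,y); s=np.sin(t)/max(t,1e-9); d=np.array([x*s,-y*s,-np.cos(t)])
    else: d=np.array([x,-y,-1.])
    return np.array(i['origin']),rot(i['attitude'])@d
def onplane(i,u,v,z,fish=False):
    o,d=ray(i,u,v,fish); return o+d*(z-o[2])/d[2]
def proj(i,p):
    q=rot(i['attitude']).T@(np.array(p)-np.array(i['origin'])); return i['cx']+i['fx']*q[0]/-q[2], i['cy']+i['fy']*q[1]/q[2]
def tool(): 
    s=r.read_state(); return np.array(s['ee_pos']),rot(s['eef_rot']),s
E
python3 - <<'E'
from h import *
for n in ('top','scene'):
    im,i=cam(n,n+'0.png'); print(n,i)
p,T,s=tool(); print(p,T,s['time'],s['width'])
E
```

```text
pics
top {'fx': 370.4655351445364, 'fy': 370.4655351445364, 'cx': 320.44102905011135, 'cy': 197.920614263356, 'origin': array([0.38121704, 0.05635374, 1.20831954]), 'attitude': array([ 0.02361473, -0.04025269, -0.69680557,  0.71574022])}
scene {'fx': 373.69406669654416, 'fy': 373.69406669654416, 'cx': 318.2055559608963, 'cy': 198.53883795894245, 'origin': array([ 1.0983755 , -0.56220198,  0.97946986]), 'attitude': array([0.33863664, 0.14578148, 0.35115064, 0.86067777])}
[0.24428192 0.57492034 0.22184727] [[-9.20374717e-01  3.91037329e-01 -4.32998248e-04]
 [ 3.91037564e-01  9.20373976e-01 -1.16963481e-03]
 [-5.88505521e-05 -1.24582089e-03 -9.99999222e-01]] 0.1 0.08717464055962526
```

View pics/top0.png

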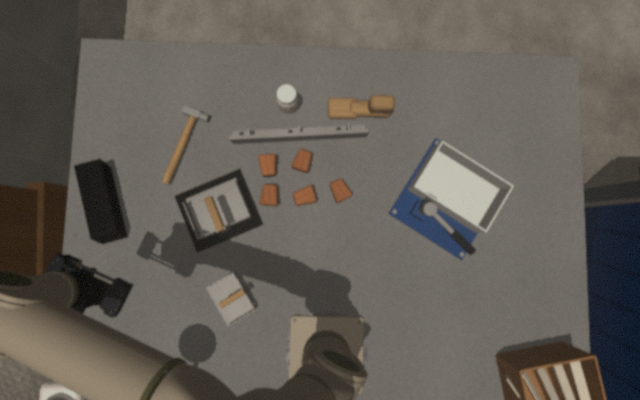

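View pics/scene0.png

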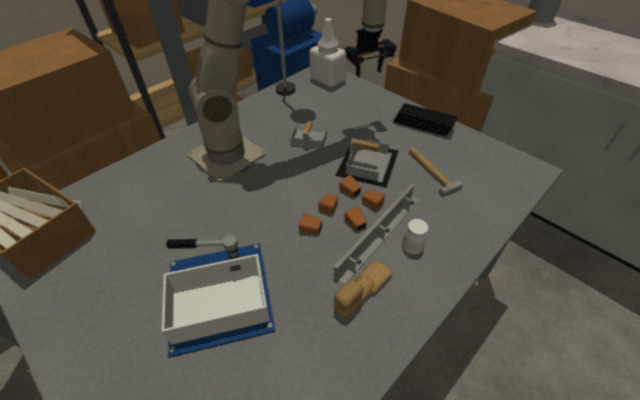

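Top view: five brown heels at (268,165), (302,160), (270,195), (305,196), (341,190). The rail runs (230,137)–(367,130) and the tub is at (462,185), with the wrench head at (430,208) and its grip at (462,242).

Scoop candidates are the large pan on the black mat at (218,210) and a small pan at (232,297). I choose the larger one. The black pad at (100,200) is not under a scoop, so it is not the mat. Next I check the scoop in a crop and measure.

Run:
```python
from h import *
im=cv2.imread('pics/top0.png'); i=r.camera_info('top')
a=cv2.resize(im[160:260,165:275],None,fx=4,fy=4,interpolation=cv2.INTER_CUBIC)
b=cv2.resize(im[130:270,380:520],None,fx=2.85,fy=2.85,interpolation=cv2.INTER_CUBIC)
c=np.zeros((400,840,3),np.uint8); c[:, :440]=a; b=cv2.resize(b,(400,400)); c[:,440:]=b
cv2.imwrite('pics/crop1.png',cv2.resize(c,(800,381)))
hsv=cv2.cvtColor(im,cv2.COLOR_BGR2HSV)
m=((hsv[...,0]<12)&(hsv[...,1]>120)&(hsv[...,2]>60)).astype(np.uint8); m[:, :245]=0; m[:,370:]=0; m[:140]=0;m[220:]=0
for c in cv2.findContours(m,0,2)[0]:
    if cv2.contourArea(c)<60: continue
    q=cv2.minAreaRect(c); x,y=q[0]; print('heel',np.round(q[0],1),q[1],np.round(onplane(i,x,y,.03),3))
g=hsv[...,2]
m=((g<45)).astype(np.uint8); m[:, :165]=0; m[:,275:]=0; m[:160]=0; m[:][260:]=0
n,l,st,ce=cv2.connectedComponentsWithStats(m); k=1+st[1:,4].argmax()
q=cv2.minAreaRect(cv2.findContours((l==k).astype(np.uint8),0,2)[0][0]); print('mat',q, [np.round(onplane(i,*p,0),3) for p in cv2.boxPoints(q)], onplane(i,*q[0],0))
m=((hsv[...,0]<22)&(hsv[...,0]>8)&(hsv[...,1]>110)).astype(np.uint8); m[:, :195]=0; m[:,240:]=0; m[:185]=0; m[240:]=0
c=max(cv2.findContours(m,0,2)[0],key=cv2.contourArea);q=cv2.minAreaRect(c); print('bar',q,[np.round(onplane(i,*p,.098),3) for p in cv2.boxPoints(q)],onplane(i,*q[0],.098))
for u,v in [(230,141),(367,133),(230,134),(367,127)]: print('rail',u,v,onplane(i,u,v,.06 ))
m=((hsv[...,1]>120)&(abs(hsv[...,0].astype(int)-110)<15)).astype(np.uint8); m[:,:380]=0;m[:,530:]=0; m[:120]=0;m[280:]=0
c=max(cv2.findContours(m,0,2)[0],key=cv2.contourArea);q=cv2.minAreaRect(cv2.convexHull(c)); print('base',q,[np.round(onplane(i,*p,.01),3) for p in cv2.boxPoints(q)])
```

```text
heel [303.8 195.3] (16.00735092163086, 20.372989654541016) [0.495 0.083 0.03 ]
heel [269.5 194.5] (19.0, 15.0) [0.495 0.193 0.03 ]
heel [339.2 190.1] (19.74349021911621, 15.97502326965332) [ 0.515 -0.03   0.03 ]
heel [267.  164.5] (16.0, 21.0) [0.591 0.204 0.03 ]
heel [302.5 159.9] (16.155494689941406, 19.498010635375977) [0.61  0.091 0.03 ]
mat ((217.67918395996094, 210.92431640625), (59.06232452392578, 70.34251403808594), 67.10945129394531) [array([0.479, 0.505, 0.   ]), array([0.575, 0.3  , 0.   ]), array([0.399, 0.218, 0.   ]), array([0.307, 0.421, 0.   ])] [0.43944449 0.36147016 0.        ]
bar ((214.3934783935547, 214.0443572998047), (34.5384635925293, 5.923077583312988), 67.38013458251953) [array([0.469, 0.376, 0.098]), array([0.476, 0.36 , 0.098]), array([0.382, 0.316, 0.098]), array([0.375, 0.332, 0.098])] [0.42517061 0.34597012 0.098     ]
rail 230 141 [0.65697375 0.31900766 0.06      ]
rail 367 133 [ 0.69654151 -0.11177813  0.06      ]
rail 230 134 [0.67935317 0.32007194 0.06      ]
rail 367 127 [ 0.71599607 -0.11149886  0.06      ]
base ((428.03717041015625, 225.12130737304688), (81.40623474121094, 26.736705780029297), 39.289405822753906) [array([ 0.458, -0.192,  0.01 ]), array([ 0.527, -0.247,  0.01 ]), array([ 0.365, -0.453,  0.01 ]), array([ 0.297, -0.397,  0.01 ])]
```

View pics/crop1.png

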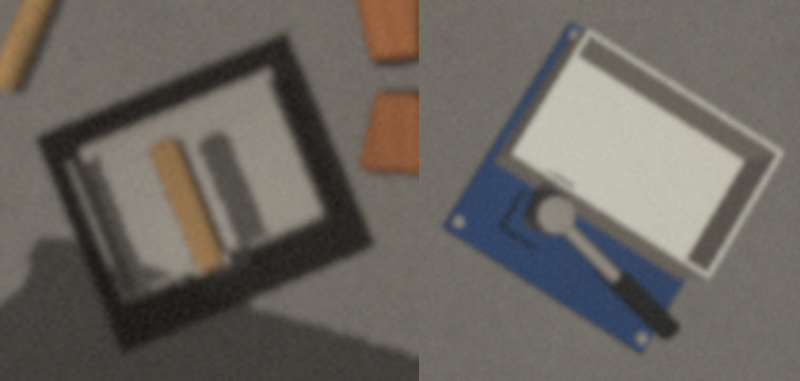

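The crop confirms it: the large steel pan with the wooden bar lies on the black mat, its mouth towards the upper edge and its post at the lower end near (210,265). Next I write a planning helper and go to the grip.

```bash
cat >> h.py <<'E'
def plan(*wps):
    """wps: (x,y,z,scoop heading deg [tool x = heading+180], rows); prints rows in tool axes"""
    p,T,s=tool(); hd=np.degrees(np.arctan2(T[1,0],T[0,0]))-180
    print('now',np.round(p,4),'heading',round((hd+180)%360-180,2),'t',round(s['time'],2),'w',round(s['width'],4),'g',s['grip_force'],'F',np.round(s['ft_force'],1))
    for x,y,z,h,n in wps:
        dh=(h-hd+180)%360-180; d=np.array([x,y,z])-p; out=[]
        for k in range(n):
            a=np.radians(hd+180+dh*k/n); X=np.array([np.cos(a),np.sin(a)]); Y=np.array([np.sin(a),-np.cos(a)])
            out+=[round(100*d[:2]@X/n,2),round(100*d[:2]@Y/n,2),round(-100*d[2]/n,2),round(-dh/n,2)]
        print(n,'rows',[float(v)+0 for v in out]); p=np.array([x,y,z]); hd=hd+dh
E
python3 - <<'E'
from h import *
plan((.430,.348,.16,25,12),(.430,.348,.067,25,4))
im=cv2.imread('pics/top0.png'); i=r.camera_info('top')
# tub rim corners from crop px (crop scale 400/140*800/840)
s=400/140*800/840
for u,v in [(585,32),(780,152),(708,276),(498,160)]:
    U=380+(u-440*800/840)/s; V=130+v/s; print('rim',round(U,1),round(V,1),np.round(onplane(i,U,V,.09),3))
for u,v,z in [(552,210,.13),(675,325,.117),(618,285,.117)]:
    U=380+(u-440*800/840)/s; V=130+v/s; print('wr',np.round(onplane(i,U,V,z),3))
E
```

```text
now [0.2443 0.5749 0.2218] heading -23.02 t 0.1 w 0.0872 g 0.0 F [ 0.4  0.5 -0.2]
12 rows [-2.16, -1.14, 0.52, -4.0, -2.08, -1.28, 0.52, -4.0, -1.98, -1.43, 0.52, -4.0, -1.88, -1.56, 0.52, -4.0, -1.77, -1.69, 0.52, -4.0, -1.64, -1.81, 0.52, -4.0, -1.51, -1.92, 0.52, -4.0, -1.38, -2.02, 0.52, -4.0, -1.23, -2.11, 0.52, -4.0, -1.08, -2.19, 0.52, -4.0, -0.93, -2.26, 0.52, -4.0, -0.77, -2.32, 0.52, -4.0]
4 rows [0.0, 0.0, 2.33, 0.0, 0.0, 0.0, 2.33, 0.0, 0.0, 0.0, 2.33, 0.0, 0.0, 0.0, 2.33, 0.0]
rim 441.0 141.8 [ 0.668 -0.338  0.09 ]
rim 512.6 185.9 [ 0.537 -0.56   0.09 ]
rim 486.2 231.4 [ 0.395 -0.475  0.09 ]
rim 409.0 188.8 [ 0.518 -0.239  0.09 ]
wr [ 0.461 -0.287  0.13 ]
wr [ 0.34  -0.425  0.117]
wr [ 0.382 -0.363  0.117]
```

arm_command(moves=[-2.16,-1.14,0.52,-4.0,-2.08,-1.28,0.52,-4.0,-1.98,-1.43,0.52,-4.0,-1.88,-1.56,0.52,-4.0,-1.77,-1.69,0.52,-4.0,-1.64,-1.81,0.52,-4.0,-1.51,-1.92,0.52,-4.0,-1.38,-2.02,0.52,-4.0,-1.23,-2.11,0.52,-4.0,-1.08,-2.19,0.52,-4.0,-0.93,-2.26,0.52,-4.0,-0.77,-2.32,0.52,-4.0], fingers=100)

```text
time: 1.1
ee_pos: [0.4304, 0.347, 0.1596]
eef_rot: [-0.218, 0.976, -0.0, -0.0]
ft_force: [1.2, 1.0, 0.2]
width: 0.0872
grip_force: 0.0
```

Run:
```python
from h import *
im,i=cam('wrist','w1.png'); print(i)
plan((.430,.348,.067,25,4))
```

```text
{'fx': 309.70691628693146, 'fy': 309.70691628693146, 'cx': 316.1234730884857, 'cy': 204.13064807190196, 'origin': array([0.36466258, 0.31561007, 0.3237817 ]), 'attitude': array([-0.07225069, -0.11407336,  0.8363931 ,  0.53123789])}
now [0.4339 0.3419 0.1586] heading 25.17 t 1.15 w 0.0871 g 0.0 F [ 4.  -5.6 -0.6]
4 rows [0.02, 0.18, 2.29, 0.04, 0.02, 0.18, 2.29, 0.04, 0.02, 0.18, 2.29, 0.04, 0.02, 0.18, 2.29, 0.04]
```

View pics/w1.png

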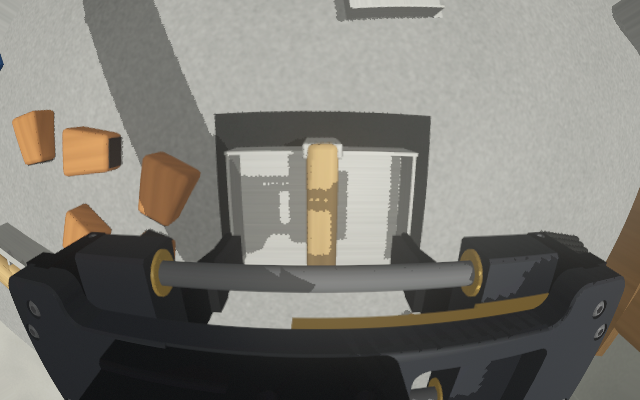

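The wrist view shows the bar at column 321, centred between the fingers, with its post at (321,148), the far side from the mouth. Descend and grip.

arm_command(moves=[0,0,2.3,0,0,0,2.3,0,0,0,2.3,0,0,0,2.3,0,0,0,0,0,0,0,0,0])

```text
time: 1.65
ee_pos: [0.4292, 0.3477, 0.0675]
eef_rot: [-0.216, 0.976, -0.001, -0.001]
ft_force: [-0.4, -0.4, 0.8]
width: 0.0874
grip_force: 0.0
```

arm_command(moves=[0,0,0,0,0,0,0,0,0,0,0,0,0,0,0,0,0,0,0,0,0,0,0,0,0,0,0,0,0,0,0,0], fingers=0, squeeze=60)

```text
time: 2.32
ee_pos: [0.4299, 0.3482, 0.0682]
eef_rot: [-0.216, 0.976, 0.0, 0.0]
ft_force: [-0.1, 0.5, 0.4]
width: 0.0414
grip_force: 0.0
```

arm_command(moves=[0,0,-1.5,0,0,0,-1.5,0,0,0,-1.5,0,0,0,-1.5,0,0,0,0,0,0,0,0,0])

```text
time: 2.82
ee_pos: [0.4302, 0.3485, 0.1286]
eef_rot: [-0.216, 0.976, 0.0, 0.001]
ft_force: [-0.5, -0.1, -0.4]
width: 0.0038
grip_force: 0.0
```

Run:
```python
from h import *
for n in ['top','scene']: im,i=cam(n,n+'1.png')
a=cv2.resize(cv2.imread('pics/top1.png')[140:260,150:380],(800,417)); cv2.imwrite('pics/crop2.png',a)
# heading 4.9; column AC, BD
import math
c,s=math.cos(math.radians(4.9)),math.sin(math.radians(4.9))
for y0 in (.2,.087,-.03): print(y0)
plan((.335,.175,.12,5,12))
```

```text
0.2
0.087
-0.03
now [0.4296 0.3479 0.1273] heading 24.98 t 2.92 w 0.0013 g 0.0 F [-1.2  0.2 -1. ]
12 rows [1.32, -0.97, 0.06, 1.67, 1.29, -1.01, 0.06, 1.67, 1.26, -1.05, 0.06, 1.67, 1.23, -1.08, 0.06, 1.67, 1.2, -1.12, 0.06, 1.67, 1.17, -1.15, 0.06, 1.67, 1.13, -1.19, 0.06, 1.67, 1.1, -1.22, 0.06, 1.67, 1.06, -1.25, 0.06, 1.67, 1.03, -1.28, 0.06, 1.67, 0.99, -1.31, 0.06, 1.67, 0.95, -1.34, 0.06, 1.67]
```

View pics/crop2.png

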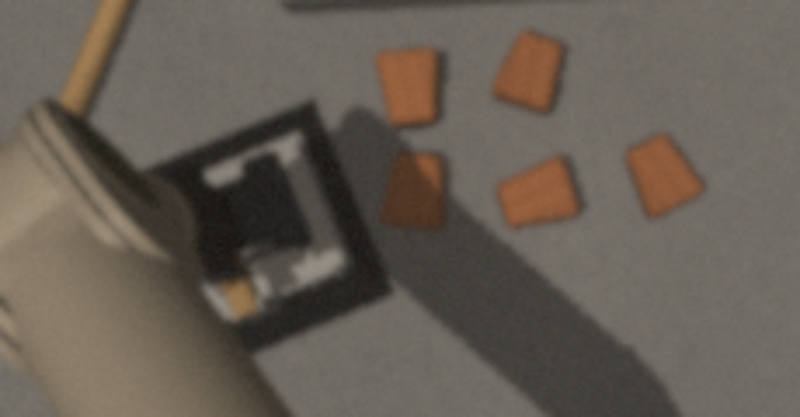

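The fingers close slowly and were lifted too early; the scoop is still on its mat and the five heels are unmoved. Reopen and grip again with more time.

arm_command(moves=[0,0,0,0,0,0,0,0,0,0,0,0,0,0,0,0,0,0,0,0,0,0,0,0,0,0,0,0,0,0,0,0,0,0,0,0,0,0,0,0,0,0,0,0,0,0,0,0], fingers=100)

```text
time: 3.92
ee_pos: [0.4299, 0.3482, 0.1282]
eef_rot: [-0.216, 0.976, 0.0, 0.0]
ft_force: [-1.0, -0.4, 0.2]
width: 0.0735
grip_force: 0.0
```

arm_command(moves=[0,0,0,0,0,0,0,0,0,0,2,0,0,0,2,0,0,0,2,0,0,0,0,0])

```text
time: 4.42
ee_pos: [0.4281, 0.3466, 0.0646]
eef_rot: [-0.216, 0.976, -0.001, -0.002]
ft_force: [-0.4, -0.5, -0.2]
width: 0.0868
grip_force: 0.0
```

arm_command(moves=[0,0,0,0,0,0,0,0,0,0,0,0,0,0,0,0,0,0,0,0,0,0,0,0,0,0,0,0,0,0,0,0,0,0,0,0,0,0,0,0,0,0,0,0,0,0,0,0], fingers=0)

```text
time: 5.42
ee_pos: [0.4299, 0.3484, 0.0682]
eef_rot: [-0.216, 0.976, 0.0, 0.0]
ft_force: [-1.3, 0.5, 0.9]
width: 0.0234
grip_force: 60.0
```

arm_command(moves=[0,0,0,0,0,0,0,0])

```text
time: 5.58
ee_pos: [0.4299, 0.3484, 0.0682]
eef_rot: [-0.216, 0.976, 0.0, 0.0]
ft_force: [-0.5, 0.3, -0.3]
width: 0.0233
grip_force: 60.0
```

```bash
cat >> h.py <<'E'
A=np.radians(4.9); ux=np.array([np.cos(A),np.sin(A)]); uy=np.array([-np.sin(A),np.cos(A)])
def rail(a,b): return tuple(a*ux+b*uy)   # along pushing direction, across
def inrail(p): return round(float(np.array(p[:2])@ux),4),round(float(np.array(p[:2])@uy),4)
E
python3 - <<'E'
from h import *
plan((.4299,.3484,.14,25,4),(*rail(.368,.165),.13,4.9,12),(*rail(.368,.165),.067,4.9,6))
E
```

```text
now [0.4299 0.3484 0.0682] heading 24.99 t 5.58 w 0.0233 g 59.99988740310073 F [-0.5  0.3 -0.3]
4 rows [0.0, 0.0, -1.8, 0.0, 0.0, 0.0, -1.8, 0.0, 0.0, 0.0, -1.8, 0.0, 0.0, 0.0, -1.8, 0.0]
12 rows [1.12, -0.88, 0.08, 1.68, 1.1, -0.91, 0.08, 1.68, 1.07, -0.94, 0.08, 1.68, 1.04, -0.97, 0.08, 1.68, 1.01, -1.0, 0.08, 1.68, 0.98, -1.03, 0.08, 1.68, 0.95, -1.06, 0.08, 1.68, 0.92, -1.09, 0.08, 1.68, 0.89, -1.12, 0.08, 1.68, 0.85, -1.14, 0.08, 1.68, 0.82, -1.17, 0.08, 1.68, 0.79, -1.19, 0.08, 1.68]
6 rows [0.0, 0.0, 1.05, 0.0, 0.0, 0.0, 1.05, 0.0, 0.0, 0.0, 1.05, 0.0, 0.0, 0.0, 1.05, 0.0, 0.0, 0.0, 1.05, 0.0, 0.0, 0.0, 1.05, 0.0]
```

arm_command(moves=[0,0,-1.8,0,0,0,-1.8,0,0,0,-1.8,0,0,0,-1.8,0])

```text
time: 5.92
ee_pos: [0.4296, 0.3476, 0.1403]
eef_rot: [-0.216, 0.976, -0.0, -0.001]
ft_force: [0.5, 0.4, -3.9]
width: 0.0236
grip_force: 60.0
```

arm_command(moves=[1.12,-0.88,0.08,1.68,1.1,-0.91,0.08,1.68,1.07,-0.94,0.08,1.68,1.04,-0.97,0.08,1.68,1.01,-1.0,0.08,1.68,0.98,-1.03,0.08,1.68,0.95,-1.06,0.08,1.68,0.92,-1.09,0.08,1.68,0.89,-1.12,0.08,1.68,0.85,-1.14,0.08,1.68,0.82,-1.17,0.08,1.68,0.79,-1.19,0.08,1.68])

```text
time: 6.92
ee_pos: [0.3517, 0.1948, 0.13]
eef_rot: [-0.041, 0.999, -0.0, -0.0]
ft_force: [-0.1, -0.4, -4.4]
width: 0.0238
grip_force: 60.0
```

Run:
```python
from h import *
im,i=cam('wrist','w2.png'); im,i=cam('scene','s2.png'); 
p=plan((*rail(.368,.165),.067,4.9,6)); print(inrail(tool()[0]))
im=np.hstack([cv2.imread('pics/w2.png')[:260,:], cv2.imread('pics/s2.png')[60:320,250:520]]); cv2.imwrite('pics/c3.png',cv2.resize(im,(800,int(260*800/im.shape[1]))))
```

```text
now [0.3513 0.1937 0.1299] heading 4.66 t 7.02 w 0.0234 g 59.99997965991497 F [-1.  -0.5 -3.4]
6 rows [-0.02, 0.03, 1.05, -0.04, -0.02, 0.03, 1.05, -0.04, -0.02, 0.03, 1.05, -0.04, -0.02, 0.03, 1.05, -0.04, -0.02, 0.03, 1.05, -0.04, -0.02, 0.03, 1.05, -0.04]
(0.3665, 0.1629)
```

View pics/c3.png

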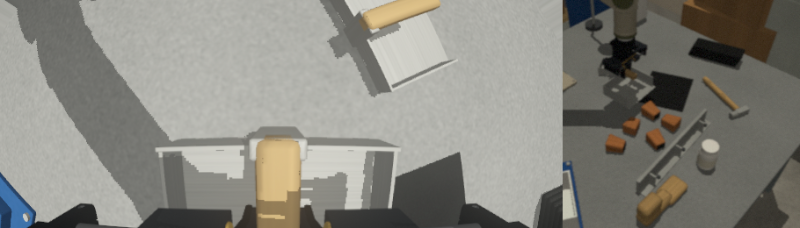

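The scoop hangs level in the grip, clear of the small scoop behind at (410,40) in the wrist part; all five heels are undisturbed. Lower it and push.

arm_command(moves=[0,0,1.06,0,0,0,1.06,0,0,0,1.06,0,0,0,1.06,0,0,0,1.06,0,0,0,1.06,0,0,0,0,0,0,0,0,0])

```text
time: 7.68
ee_pos: [0.3524, 0.1961, 0.0666]
eef_rot: [-0.042, 0.999, -0.0, -0.0]
ft_force: [-0.0, 0.6, -3.4]
width: 0.0235
grip_force: 60.0
```

arm_command(moves=[-1,0,0,0,-1,0,0,0,-1,0,0,0,-1,0,0,0,-1,0,0,0,-1,0,0,0,-1,0,0,0,-1,0,0,0,-1,0,0,0,-1,0,0,0,-1,0,0,0,-1,0,0,0])

```text
time: 8.68
ee_pos: [0.4729, 0.206, 0.0669]
eef_rot: [-0.042, 0.999, -0.0, -0.0]
ft_force: [0.0, -0.6, -4.0]
width: 0.0234
grip_force: 60.0
```

arm_command(moves=[-1,0,0,0,-1,0,0,0,-1,0,0,0,-1,0,0,0,-1,0,0,0,-1,0,0,0,-1,0,0,0])

```text
time: 9.27
ee_pos: [0.5425, 0.2119, 0.0668]
eef_rot: [-0.042, 0.999, 0.0, -0.0]
ft_force: [-1.1, -0.0, -4.3]
width: 0.0235
grip_force: 60.0
```

Run:
```python
from h import *
im,i=cam('scene','s3.png'); im,i=cam('top','t3.png'); print(inrail(tool()[0]),tool()[2]['ft_force'])
im=np.hstack([cv2.resize(cv2.imread('pics/t3.png')[110:250,190:400],None,fx=2,fy=2), cv2.resize(cv2.imread('pics/s3.png')[120:260,270:460],None,fx=2,fy=2)]); cv2.imwrite('pics/c4.png',im)
```

```text
(0.5594, 0.1645) [-0.08145282  0.25158094 -4.96989667]
```

View pics/c4.png

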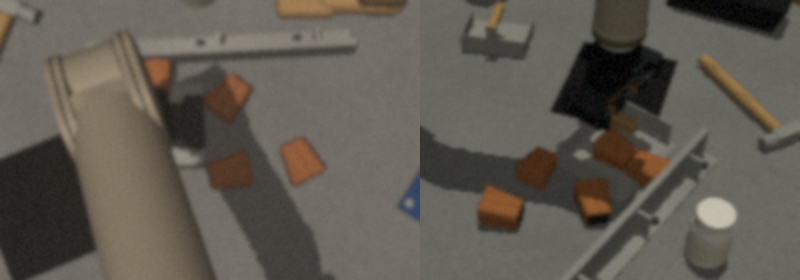

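Heels A and C are at the rail over the pan (right part, (615,150) and (648,165)); the other three are untouched. The force shows the scoop still hanging, so I ease it down and push on.

arm_command(moves=[-0.3,0,0.1,0,-0.3,0,0.1,0,-0.3,0,0.05,0,-0.3,0,0.0,0])

```text
time: 9.7
ee_pos: [0.5539, 0.2136, 0.0662]
eef_rot: [-0.042, 0.999, 0.001, 0.001]
ft_force: [-6.1, -1.0, 10.7]
width: 0.0236
grip_force: 60.0
```

arm_command(moves=[-0.4,0,0,0,-0.4,0,0,0,-0.4,0,0,0,-0.4,0,0,0])

```text
time: 10.03
ee_pos: [0.5698, 0.2151, 0.0662]
eef_rot: [-0.042, 0.999, 0.001, 0.0]
ft_force: [-5.5, -0.2, 10.9]
width: 0.0234
grip_force: 60.0
```

arm_command(moves=[-0.3,0,0,0,-0.3,0,0,0,-0.3,0,0,0])

```text
time: 10.28
ee_pos: [0.5787, 0.2158, 0.0662]
eef_rot: [-0.042, 0.999, 0.001, 0.0]
ft_force: [-4.1, 0.6, 10.3]
width: 0.0232
grip_force: 60.0
```

arm_command(moves=[-0.2,0,0,0,-0.2,0,0,0,0,0,0,0])

```text
time: 10.53
ee_pos: [0.579, 0.2158, 0.0662]
eef_rot: [-0.043, 0.999, 0.0, -0.004]
ft_force: [-25.0, -5.0, 26.1]
width: 0.0234
grip_force: 60.0
```

Run:
```python
from h import *
im,i=cam('wrist','w3.png'); im,i=cam('scene','s4.png'); print(inrail(tool()[0]),tool()[2]['ft_force'])
im=np.hstack([cv2.imread('pics/w3.png')[:280,140:500], cv2.resize(cv2.imread('pics/s4.png')[120:260,270:460],None,fx=2,fy=2)]); cv2.imwrite('pics/c5.png',im)
```

```text
(0.5954, 0.1656) [-24.30284371  -4.71670147  24.42443435]
```

View pics/c5.png

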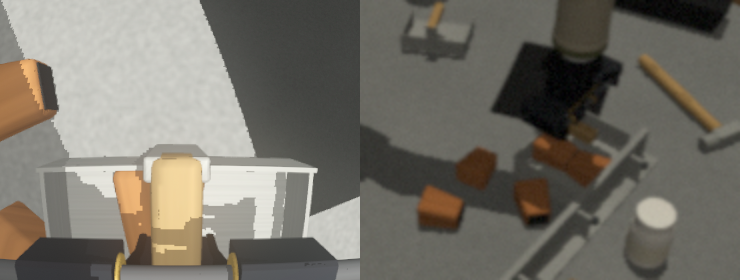

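The lip has met the rail (25 N) and both heels lie in line inside the pan. Back off a touch, lift, and carry smoothly.

```bash
cat >> h.py <<'E'
def smooth(x,y,z,h,n,frm=None):
    p,T,s=tool(); hd=np.degrees(np.arctan2(T[1,0],T[0,0]))-180
    if frm is not None: p=np.array(frm[:3]); hd=frm[3]
    dh=(h-hd+180)%360-180; t=np.arange(n+1)/n; f=3*t**2-2*t**3; d=np.array([x,y,z])-p; out=[]
    for k in range(n):
        w=f[k+1]-f[k]; a=np.radians(hd+180+dh*f[k]); X=np.array([np.cos(a),np.sin(a)]); Y=np.array([np.sin(a),-np.cos(a)])
        out.append([round(float(v)+0,2) for v in (100*d[:2]@X*w,100*d[:2]@Y*w,-100*d[2]*w,-dh*w)])
    for k in range(0,n,12): print(sum(out[k:k+12],[]))
tubc=np.array([.53,-.403]); 
def tub(a,b,th=-29.5):
    t=np.radians(th); return tuple(tubc+a*np.array([np.cos(t),np.sin(t)])+b*np.array([-np.sin(t),np.cos(t)]))
E
python3 - <<'E'
from h import *
p=rail(.590,.1656)
print(tub(-.02,0)); smooth(*p,.22,4.9,12); smooth(*tub(-.02,.0),.22,-29.5,36,(*p,.22,4.9))
E
```

```text
(np.float64(0.512592886081202), np.float64(-0.3931515287979307))
[0.01, 0.0, -0.3, -0.0, 0.03, 0.0, -0.84, -0.0, 0.04, 0.0, -1.26, -0.0, 0.06, 0.0, -1.58, -0.0, 0.06, 0.0, -1.8, -0.0, 0.07, 0.0, -1.9, -0.0, 0.07, 0.0, -1.9, -0.0, 0.06, 0.0, -1.8, -0.0, 0.06, 0.0, -1.58, -0.0, 0.04, 0.0, -1.26, -0.0, 0.03, 0.0, -0.84, -0.0, 0.01, 0.0, -0.3, -0.0]
[0.03, -0.14, 0.0, 0.08, 0.07, -0.4, 0.0, 0.23, 0.12, -0.65, 0.0, 0.37, 0.15, -0.88, 0.0, 0.5, 0.18, -1.1, 0.0, 0.63, 0.2, -1.3, 0.0, 0.74, 0.21, -1.49, 0.0, 0.85, 0.21, -1.67, 0.0, 0.95, 0.2, -1.83, 0.0, 1.03, 0.18, -1.97, 0.0, 1.11, 0.15, -2.1, 0.0, 1.18, 0.11, -2.21, 0.0, 1.25]
[0.07, -2.31, 0.0, 1.3, 0.02, -2.39, 0.0, 1.34, -0.04, -2.45, 0.0, 1.38, -0.1, -2.5, 0.0, 1.41, -0.16, -2.52, 0.0, 1.42, -0.23, -2.54, 0.0, 1.43, -0.29, -2.53, 0.0, 1.43, -0.35, -2.51, 0.0, 1.42, -0.41, -2.46, 0.0, 1.41, -0.46, -2.41, 0.0, 1.38, -0.5, -2.33, 0.0, 1.34, -0.54, -2.25, 0.0, 1.3]
[-0.57, -2.14, 0.0, 1.25, -0.58, -2.02, 0.0, 1.18, -0.59, -1.89, 0.0, 1.11, -0.58, -1.74, 0.0, 1.03, -0.56, -1.58, 0.0, 0.95, -0.52, -1.41, 0.0, 0.85, -0.48, -1.23, 0.0, 0.74, -0.42, -1.03, 0.0, 0.63, -0.34, -0.83, 0.0, 0.5, -0.26, -0.61, 0.0, 0.37, -0.16, -0.37, 0.0, 0.23, -0.06, -0.13, 0.0, 0.08]
```

arm_command(moves=[0.5,0,-0.2,0,0.4,0,-0.8,0,0.1,0,-1.26,0,0,0,-1.58,0,0,0,-1.8,0,0,0,-1.9,0,0,0,-1.9,0,0,0,-1.8,0,0,0,-1.58,0,0,0,-1.26,0,0,0,-0.84,0,0,0,-0.3,0])

```text
time: 11.63
ee_pos: [0.5731, 0.2145, 0.2185]
eef_rot: [-0.042, 0.999, 0.0, 0.001]
ft_force: [-0.5, 0.1, -3.8]
width: 0.0235
grip_force: 60.0
```

Run:
```python
from h import *
im,i=cam('wrist','w4.png'); im,i=cam('scene','s5.png'); print(tool()[0],inrail(tool()[0]),tool()[2]['ft_force'],tool()[2]['torque'])
im=np.hstack([cv2.imread('pics/w4.png')[:280,140:500], cv2.resize(cv2.imread('pics/s5.png')[80:220,270:460],None,fx=2,fy=2)]); cv2.imwrite('pics/c6.png',im)
```

```text
[0.57265207 0.21437244 0.21683428] (0.5889, 0.1647) [-0.07221413 -0.24022998 -5.70605879] [ 0.09056243  0.02066105 -0.07295062]
```

View pics/c6.png

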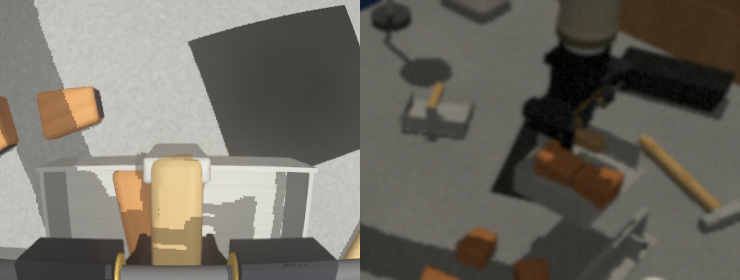

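Both heels are lifted in the level pan, visible at (560,165)–(600,185) in the scene part. The weight reads 5.7 N. Carry them to the tub.

arm_command(moves=[0.03,-0.14,0.0,0.08,0.07,-0.4,0.0,0.23,0.12,-0.65,0.0,0.37,0.15,-0.88,0.0,0.5,0.18,-1.1,0.0,0.63,0.2,-1.3,0.0,0.74,0.21,-1.49,0.0,0.85,0.21,-1.67,0.0,0.95,0.2,-1.83,0.0,1.03,0.18,-1.97,0.0,1.11,0.15,-2.1,0.0,1.18,0.11,-2.21,0.0,1.25])

```text
time: 12.73
ee_pos: [0.5564, 0.0542, 0.2168]
eef_rot: [0.037, 0.999, 0.0, 0.0]
ft_force: [1.4, -0.6, -4.6]
width: 0.0231
grip_force: 60.0
```

arm_command(moves=[0.07,-2.31,0.0,1.3,0.02,-2.39,0.0,1.34,-0.04,-2.45,0.0,1.38,-0.1,-2.5,0.0,1.41,-0.16,-2.52,0.0,1.42,-0.23,-2.54,0.0,1.43,-0.29,-2.53,0.0,1.43,-0.35,-2.51,0.0,1.42,-0.41,-2.46,0.0,1.41,-0.46,-2.41,0.0,1.38,-0.5,-2.33,0.0,1.34,-0.54,-2.25,0.0,1.3])

```text
time: 13.73
ee_pos: [0.5256, -0.2393, 0.2168]
eef_rot: [0.181, 0.983, -0.0, 0.0]
ft_force: [1.0, 0.2, -5.1]
width: 0.0234
grip_force: 60.0
```

arm_command(moves=[-0.57,-2.14,0.0,1.25,-0.58,-2.02,0.0,1.18,-0.59,-1.89,0.0,1.11,-0.58,-1.74,0.0,1.03,-0.56,-1.58,0.0,0.95,-0.52,-1.41,0.0,0.85,-0.48,-1.23,0.0,0.74,-0.42,-1.03,0.0,0.63,-0.34,-0.83,0.0,0.5,-0.26,-0.61,0.0,0.37,-0.16,-0.37,0.0,0.23,-0.06,-0.13,0.0,0.08])

```text
time: 14.73
ee_pos: [0.5107, -0.3945, 0.2165]
eef_rot: [0.256, 0.967, 0.0, -0.0]
ft_force: [-0.9, -0.2, -5.3]
width: 0.0233
grip_force: 60.0
```

Run:
```python
from h import *
im,i=cam('wrist','w5.png'); im,i=cam('scene','s6.png'); print(tool()[0],tool()[2]['ft_force'],tool()[2]['torque'])
plan((*tub(-.02,0),.205,-29.5,4))
```

```text
[ 0.51096355 -0.39380711  0.21654239] [ 0.96953994 -0.63670837 -5.01136175] [0.00423679 0.00276823 0.0290916 ]
now [ 0.511  -0.3938  0.2165] heading -29.56 t 14.83 w 0.0232 g 59.99378878623247 F [ 1.  -0.6 -5. ]
4 rows [-0.03, 0.03, 0.29, -0.01, -0.03, 0.03, 0.29, -0.01, -0.03, 0.03, 0.29, -0.01, -0.03, 0.03, 0.29, -0.01]
```

arm_command(moves=[0,0,0.3,0,0,0,0.3,0,0,0,0,0,0,0,0,0,0,0,0,0,0,0,0,0], squeeze=20)

```text
time: 15.33
ee_pos: [0.5108, -0.3941, 0.2107]
eef_rot: [0.255, 0.967, 0.0, 0.0]
ft_force: [-0.6, -0.6, -5.4]
width: 0.0241
grip_force: 20.0
```

Run:
```python
from h import *
cam('wrist','w6.png')
a=cv2.imread('pics/w5.png',0)[120:220,150:480].astype(float);b=cv2.imread('pics/w6.png',0)[120:220,150:480].astype(float)
print(cv2.phaseCorrelate(a,b),abs(a-b).mean(),tool()[2]['ft_force'])
```

```text
((-0.020781161752609023, 0.15323230480947103), 0.8437549614695479) 2.9732121212121214 [ 0.10409357 -0.13570861 -5.54873428]
```

arm_command(moves=[0,0,0,0,0,0,0,0,0,0,0,0,0,0,0,0], squeeze=12)

```text
time: 15.72
ee_pos: [0.5108, -0.3941, 0.2106]
eef_rot: [0.255, 0.967, 0.0, 0.0]
ft_force: [0.4, 0.7, -5.2]
width: 0.0241
grip_force: 12.0
```

Run:
```python
from h import *
cam('wrist','w7.png')
a=cv2.imread('pics/w5.png',0)[120:220,150:480].astype(float);b=cv2.imread('pics/w7.png',0)[120:220,150:480].astype(float)
print(cv2.phaseCorrelate(a,b),abs(a-b).mean(),tool()[2]['ft_force'])
```

```text
((0.6496401224300996, -0.004894393897998839), 0.6918088929946276) 3.103 [ 0.48115767  0.13691374 -4.70433254]
```

No passive tilt, so I go with stick-slip: regrip firmly, ease back, ramp forward, then snap back.

arm_command(moves=[0,0,0,0,0.3,0,-0.3,0,0.8,0,-0.6,0,1.1,0,-0.6,0,1.1,0,-0.4,0,1.1,0,-0.1,0,0.8,0,0,0,0.4,0,0,0,0,0,0,0], squeeze=60)

```text
time: 16.52
ee_pos: [0.4614, -0.3662, 0.231]
eef_rot: [0.255, 0.967, 0.0, 0.0]
ft_force: [0.3, 0.6, -5.0]
width: 0.0235
grip_force: 60.0
```

arm_command(moves=[-0.7,0,0,0,-1.4,0,0,0,-2.1,0,0,0,4.1,0,0,0,0.1,0,0,0,0,0,0,0,-0.7,0,0,0,-1.4,0,0,0,-2.1,0,0,0,4.1,0,0,0,0.1,0,0,0,0,0,0,0])

```text
time: 17.52
ee_pos: [0.462, -0.3666, 0.2294]
eef_rot: [0.255, 0.967, -0.0, -0.001]
ft_force: [0.7, -0.3, -2.8]
width: 0.0235
grip_force: 60.0
```

Run:
```python
from h import *
im,i=cam('wrist','w8.png'); im,i=cam('scene','s8.png'); print(tool()[0],tool()[2]['ft_force'],tool()[2]['torque'])
im=np.hstack([cv2.imread('pics/w8.png')[:280,140:500], cv2.resize(cv2.imread('pics/s8.png')[170:350,130:330],None,fx=1.6,fy=1.556)]); cv2.imwrite('pics/c7.png',im)
```

```text
[ 0.46398345 -0.36718411  0.23202836] [-0.01313537 -0.67590424 -4.0853795 ] [-0.01247972 -0.02949547 -0.02649583]
```

View pics/c7.png

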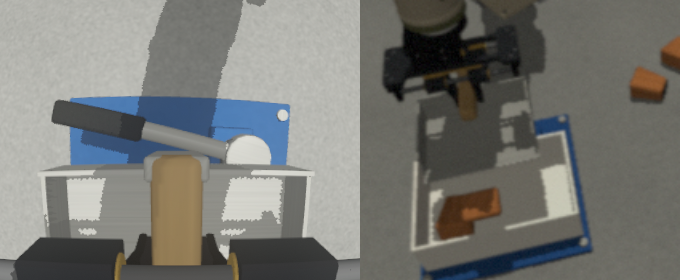

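Two cycles emptied the pan; both heels are in the tub at (470,205) in the scene part. Now find the remaining heels.

```bash
cat > heels.py <<'E'
from h import *
im,i=cam('top'); im=im[:,:,::-1].copy()
hsv=cv2.cvtColor(im,cv2.COLOR_BGR2HSV)
m=((hsv[...,0]<13)&(hsv[...,1]>110)&(hsv[...,2]>35)).astype(np.uint8); m[:,:225]=0; m[:,400:]=0; m[:125]=0;m[260:]=0
for c in cv2.findContours(m,0,2)[0]:
    if cv2.contourArea(c)<40: continue
    q=cv2.minAreaRect(c); x,y=q[0]; P=onplane(i,x,y,.03)
    ext=np.array([inrail(onplane(i,*k[0],.025)) for k in c]); print('heel',np.round(q[0],1),np.round(q[1],1),np.round(P,3),'rail c',inrail(P),'along',ext[:,0].min(),ext[:,0].max(),'across',ext[:,1].min(),ext[:,1].max())
E
python3 heels.py
python3 - <<'E'
from h import *
smooth(*rail(.362,.06),.16,4.9,24); print(np.hypot(*rail(.362,.06)))
E
```

```text
heel [304.4 195.5] [16.2 20.4] [0.495 0.081 0.03 ] rail c (0.4997, 0.0389) along 0.4759 0.5301 across 0.0051 0.0722
heel [340.  189.5] [19.7 16.5] [ 0.517 -0.032  0.03 ] rail c (0.5126, -0.0761) along 0.4762 0.5473 across -0.1112 -0.0479
heel [303.9 157.7] [16.6 20.5] [0.617 0.087 0.03 ] rail c (0.622, 0.0337) along 0.5829 0.655 across 0.0003 0.0724
[0.16, 0.17, 0.04, -0.17, 0.47, 0.51, 0.11, -0.5, 0.74, 0.81, 0.17, -0.8, 0.97, 1.1, 0.23, -1.07, 1.16, 1.37, 0.28, -1.31, 1.31, 1.61, 0.32, -1.52, 1.41, 1.84, 0.36, -1.7, 1.48, 2.05, 0.39, -1.85, 1.5, 2.23, 0.41, -1.97, 1.49, 2.39, 0.43, -2.06, 1.44, 2.51, 0.44, -2.12, 1.37, 2.6, 0.45, -2.15]
[1.27, 2.65, 0.45, -2.15, 1.15, 2.65, 0.44, -2.12, 1.02, 2.62, 0.43, -2.06, 0.89, 2.54, 0.41, -1.97, 0.75, 2.41, 0.39, -1.85, 0.62, 2.24, 0.36, -1.7, 0.5, 2.02, 0.32, -1.52, 0.38, 1.75, 0.28, -1.31, 0.28, 1.44, 0.23, -1.07, 0.19, 1.08, 0.17, -0.8, 0.11, 0.68, 0.11, -0.5, 0.04, 0.24, 0.04, -0.17]
0.3669386869764484
```

Run:
```python
from h import *
smooth(*rail(.376,.046),.15,4.9,18)
```

```text
[0.27, 0.3, 0.07, -0.31, 0.76, 0.87, 0.21, -0.87, 1.17, 1.38, 0.33, -1.37, 1.49, 1.85, 0.43, -1.79, 1.71, 2.27, 0.51, -2.15, 1.84, 2.64, 0.58, -2.43, 1.87, 2.95, 0.63, -2.65, 1.83, 3.19, 0.67, -2.79, 1.71, 3.36, 0.68, -2.86, 1.54, 3.44, 0.68, -2.86, 1.34, 3.43, 0.67, -2.79, 1.11, 3.31, 0.63, -2.65]
[0.88, 3.09, 0.58, -2.43, 0.66, 2.76, 0.51, -2.15, 0.46, 2.32, 0.43, -1.79, 0.3, 1.78, 0.33, -1.37, 0.16, 1.14, 0.21, -0.87, 0.05, 0.4, 0.07, -0.31]
```

arm_command(moves=[0.27,0.3,0.07,-0.31,0.76,0.87,0.21,-0.87,1.17,1.38,0.33,-1.37,1.49,1.85,0.43,-1.79,1.71,2.27,0.51,-2.15,1.84,2.64,0.58,-2.43,1.87,2.95,0.63,-2.65,1.83,3.19,0.67,-2.79,1.71,3.36,0.68,-2.86,1.54,3.44,0.68,-2.86,1.34,3.43,0.67,-2.79,1.11,3.31,0.63,-2.65])

```text
time: 18.67
ee_pos: [0.3934, -0.0346, 0.1707]
eef_rot: [0.034, 0.999, 0.0, 0.002]
ft_force: [0.3, 1.1, -3.6]
width: 0.0234
grip_force: 60.0
```

arm_command(moves=[0.88,3.09,0.58,-2.43,0.66,2.76,0.51,-2.15,0.46,2.32,0.43,-1.79,0.3,1.78,0.33,-1.37,0.16,1.14,0.21,-0.87,0.05,0.4,0.07,-0.31,0,0,0,0])

```text
time: 19.25
ee_pos: [0.3694, 0.0788, 0.1487]
eef_rot: [-0.043, 0.999, 0.0, 0.0]
ft_force: [-0.6, 0.1, -3.8]
width: 0.0231
grip_force: 60.0
```

Run:
```python
from h import *
plan((*rail(.376,.046),.0675,4.9,8)); print(inrail(tool()[0]),tool()[2]['ft_force'],tool()[2]['joint_positions'])
```

```text
now [0.3694 0.0788 0.1487] heading 4.9 t 19.25 w 0.0231 g 59.985147435218096 F [-0.6  0.1 -3.8]
8 rows [-0.02, -0.01, 1.01, 0.0, -0.02, -0.01, 1.01, 0.0, -0.02, -0.01, 1.01, 0.0, -0.02, -0.01, 1.01, 0.0, -0.02, -0.01, 1.01, 0.0, -0.02, -0.01, 1.01, 0.0, -0.02, -0.01, 1.01, 0.0, -0.02, -0.01, 1.01, 0.0]
(0.3748, 0.047) [-0.56737144  0.08042069 -3.81076654] [-0.42649752 -0.16882225  0.08707683  2.15843412  0.01604886  1.15089718
  1.30906582]
```

arm_command(moves=[0,0,1.01,0,0,0,1.01,0,0,0,1.01,0,0,0,1.01,0,0,0,1.01,0,0,0,1.01,0,0,0,1.01,0,0,0,1.01,0,0,0,0.1,0,0,0,0.1,0,0,0,0,0])

```text
time: 20.17
ee_pos: [0.3706, 0.0778, 0.0659]
eef_rot: [-0.041, 0.999, 0.0, 0.001]
ft_force: [0.1, -1.1, 8.8]
width: 0.023
grip_force: 60.0
```

```bash
python3 -c "
from h import *
print(inrail(tool()[0]),tool()[0],tool()[2]['ft_force'])"; python3 heels.py
```

```text
(0.3759, 0.0459) [0.37060763 0.07781693 0.065933  ] [ 0.09557572 -1.06969219  8.75930399]
heel [304.4 195.8] [16.7 20.4] [0.494 0.081 0.03 ] rail c (0.499, 0.0387) along 0.4763 0.5301 across 0.0051 0.0722
heel [340.  189.5] [19.7 16.5] [ 0.517 -0.032  0.03 ] rail c (0.5126, -0.0761) along 0.4764 0.5473 across -0.1112 -0.0452
heel [303.7 157.7] [16.7 20.5] [0.617 0.087 0.03 ] rail c (0.6222, 0.0341) along 0.5829 0.655 across 0.0003 0.0724
```

arm_command(moves=[-1,0,0,0,-1,0,0,0,-1,0,0,0,-1,0,0,0,-1,0,0,0,-1,0,0,0,-1,0,0,0,-1,0,0,0,-1,0,0,0,-1,0,0,0,-1,0,0,0,-1,0,0,0])

```text
time: 21.22
ee_pos: [0.4891, 0.0876, 0.0658]
eef_rot: [-0.041, 0.999, -0.0, -0.0]
ft_force: [-7.1, -0.2, 15.3]
width: 0.0237
grip_force: 60.0
```

arm_command(moves=[-1,0,0,0,-1,0,0,0,-1,0,0,0,-1,0,0,0,-1,0,0,0,-1,0,0,0,-0.6,0,0,0])

```text
time: 21.8
ee_pos: [0.5553, 0.0931, 0.0659]
eef_rot: [-0.041, 0.999, -0.0, -0.0]
ft_force: [-7.2, -0.6, 15.5]
width: 0.0235
grip_force: 60.0
```

arm_command(moves=[-0.5,0,0,0,-0.5,0,0,0,-0.5,0,0,0,-0.4,0,0,0,-0.3,0,0,0])

```text
time: 22.22
ee_pos: [0.5766, 0.0948, 0.0659]
eef_rot: [-0.041, 0.999, -0.0, -0.0]
ft_force: [-7.4, -1.2, 13.7]
width: 0.0231
grip_force: 60.0
```

```bash
python3 -c "
from h import *
print(inrail(tool()[0]),tool()[0],tool()[2]['ft_force'])"
```

```text
(0.5826, 0.0452) [0.57659236 0.0948375  0.06589554] [-7.38659993 -1.19302764 13.73500364]
```

arm_command(moves=[-0.4,0,0,0,-0.4,0,0,0,-0.3,0,0,0,-0.2,0,0,0])

```text
time: 22.55
ee_pos: [0.5882, 0.0957, 0.0658]
eef_rot: [-0.041, 0.999, -0.0, -0.002]
ft_force: [-21.9, -2.6, 25.6]
width: 0.0235
grip_force: 60.0
```

```bash
python3 -c "
from h import *
print(inrail(tool()[0]),tool()[0],tool()[2]['ft_force'])"
```

```text
(0.5942, 0.0452) [0.58817056 0.09574805 0.06580026] [-21.86131642  -2.57490232  25.58854544]
```

arm_command(moves=[0.4,0,-0.2,0,0.4,0,-0.8,0,0.1,0,-1.26,0,0,0,-1.58,0,0,0,-1.8,0,0,0,-1.9,0,0,0,-1.9,0,0,0,-1.9,0,0,0,-1.8,0,0,0,-1.5,0,0,0,-1.1,0,0,0,-0.7,0])

```text
time: 23.55
ee_pos: [0.5807, 0.0962, 0.2317]
eef_rot: [-0.042, 0.999, 0.0, 0.001]
ft_force: [0.1, -0.2, -5.5]
width: 0.0234
grip_force: 60.0
```

Run:
```python
from h import *
im,i=cam('scene','s9.png')
f=[]
for _ in range(4): r.camera('top'); f.append(tool()[2]['ft_force'][2])
print(tool()[0],np.mean(f))
im=np.hstack([cv2.resize(cv2.imread('pics/s9.png')[70:250,240:470],None,fx=1.7,fy=1.7),cv2.resize(cv2.imread('pics/s9.png')[250:340,150:280],None,fx=3,fy=3.4)]); cv2.imwrite('pics/c8.png',im)
smooth(*tub(-.08,-.02),.232,-29.5,36)
```

```text
[0.57982895 0.09640305 0.22889834] -5.174947466705104
[0.04, -0.11, -0.0, 0.08, 0.11, -0.31, -0.0, 0.23, 0.18, -0.5, -0.0, 0.37, 0.24, -0.68, -0.0, 0.5, 0.29, -0.85, -0.01, 0.63, 0.33, -1.01, -0.01, 0.74, 0.37, -1.16, -0.01, 0.85, 0.39, -1.3, -0.01, 0.94, 0.4, -1.43, -0.01, 1.03, 0.4, -1.55, -0.01, 1.11, 0.4, -1.66, -0.01, 1.18, 0.38, -1.75, -0.01, 1.24]
[0.36, -1.83, -0.01, 1.3, 0.33, -1.9, -0.01, 1.34, 0.29, -1.96, -0.01, 1.38, 0.25, -2.01, -0.01, 1.4, 0.2, -2.04, -0.01, 1.42, 0.15, -2.05, -0.01, 1.43, 0.1, -2.06, -0.01, 1.43, 0.05, -2.05, -0.01, 1.42, -0.0, -2.02, -0.01, 1.4, -0.05, -1.98, -0.01, 1.38, -0.09, -1.93, -0.01, 1.34, -0.13, -1.86, -0.01, 1.3]
[-0.17, -1.78, -0.01, 1.24, -0.2, -1.69, -0.01, 1.18, -0.22, -1.59, -0.01, 1.11, -0.23, -1.47, -0.01, 1.03, -0.24, -1.34, -0.01, 0.94, -0.23, -1.2, -0.01, 0.85, -0.22, -1.04, -0.01, 0.74, -0.2, -0.88, -0.01, 0.63, -0.16, -0.7, -0.0, 0.5, -0.13, -0.52, -0.0, 0.37, -0.08, -0.32, -0.0, 0.23, -0.03, -0.11, -0.0, 0.08]
```

View pics/c8.png

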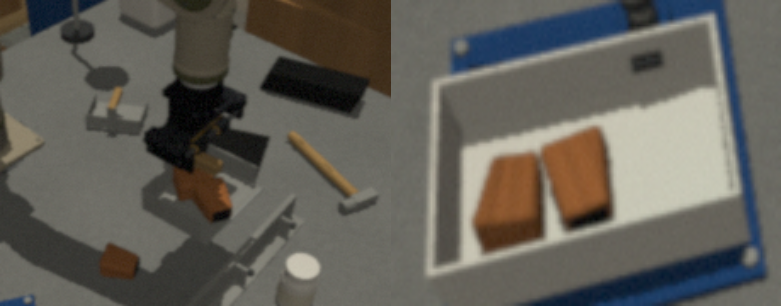

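Two heels ride in the pan ((190,185) and (215,200)) and two lie in the tub's −y half, so the next drop goes a little towards +y.

Run:
```python
from h import *
smooth(*tub(-.08,.03),.232,-29.5,36)
```

```text
[0.03, -0.1, -0.0, 0.08, 0.09, -0.28, -0.0, 0.23, 0.15, -0.46, -0.0, 0.37, 0.2, -0.62, -0.0, 0.5, 0.24, -0.78, -0.01, 0.63, 0.28, -0.92, -0.01, 0.74, 0.3, -1.06, -0.01, 0.85, 0.32, -1.18, -0.01, 0.94, 0.33, -1.3, -0.01, 1.03, 0.33, -1.41, -0.01, 1.11, 0.32, -1.5, -0.01, 1.18, 0.3, -1.59, -0.01, 1.24]
[0.28, -1.66, -0.01, 1.3, 0.25, -1.73, -0.01, 1.34, 0.21, -1.78, -0.01, 1.38, 0.17, -1.82, -0.01, 1.4, 0.13, -1.84, -0.01, 1.42, 0.09, -1.86, -0.01, 1.43, 0.04, -1.86, -0.01, 1.43, -0.01, -1.85, -0.01, 1.42, -0.05, -1.82, -0.01, 1.4, -0.09, -1.79, -0.01, 1.38, -0.13, -1.74, -0.01, 1.34, -0.17, -1.68, -0.01, 1.3]
[-0.2, -1.6, -0.01, 1.24, -0.22, -1.52, -0.01, 1.18, -0.24, -1.42, -0.01, 1.11, -0.25, -1.32, -0.01, 1.03, -0.25, -1.2, -0.01, 0.94, -0.24, -1.07, -0.01, 0.85, -0.22, -0.94, -0.01, 0.74, -0.2, -0.79, -0.01, 0.63, -0.17, -0.63, -0.0, 0.5, -0.13, -0.46, -0.0, 0.37, -0.08, -0.29, -0.0, 0.23, -0.03, -0.1, -0.0, 0.08]
```

arm_command(moves=[0.03,-0.1,0,0.08,0.09,-0.28,0,0.23,0.15,-0.46,0,0.37,0.2,-0.62,0,0.5,0.24,-0.78,0,0.63,0.28,-0.92,0,0.74,0.3,-1.06,0,0.85,0.32,-1.18,0,0.94,0.33,-1.3,0,1.03,0.33,-1.41,0,1.11,0.32,-1.5,0,1.18,0.3,-1.59,0,1.24])

```text
time: 24.8
ee_pos: [0.5526, -0.0177, 0.2301]
eef_rot: [0.036, 0.999, 0.0, 0.0]
ft_force: [0.3, 0.3, -3.1]
width: 0.0235
grip_force: 60.0
```

arm_command(moves=[0.28,-1.66,0,1.3,0.25,-1.73,0,1.34,0.21,-1.78,0,1.38,0.17,-1.82,0,1.4,0.13,-1.84,0,1.42,0.09,-1.86,0,1.43,0.04,-1.86,0,1.43,0,-1.85,0,1.42,-0.05,-1.82,0,1.4,-0.09,-1.79,0,1.38,-0.13,-1.74,0,1.34,-0.17,-1.68,0,1.3])

```text
time: 25.8
ee_pos: [0.5021, -0.2269, 0.23]
eef_rot: [0.18, 0.984, 0.0, 0.0]
ft_force: [-0.3, 0.1, -5.5]
width: 0.0237
grip_force: 60.0
```

arm_command(moves=[-0.2,-1.6,0,1.24,-0.22,-1.52,0,1.18,-0.24,-1.42,0,1.11,-0.25,-1.32,0,1.03,-0.25,-1.2,0,0.94,-0.24,-1.07,0,0.85,-0.22,-0.94,0,0.74,-0.2,-0.79,0,0.63,-0.17,-0.63,0,0.5,-0.13,-0.46,0,0.37,-0.08,-0.29,0,0.23,-0.03,-0.1,0,0.08])

```text
time: 26.8
ee_pos: [0.4757, -0.338, 0.23]
eef_rot: [0.255, 0.967, 0.0, -0.0]
ft_force: [-0.3, 0.2, -4.7]
width: 0.0233
grip_force: 60.0
```

arm_command(moves=[0,0,0,0,-0.7,0,0,0,-1.4,0,0,0,-2.1,0,0,0,4.1,0,0,0,0.1,0,0,0,0,0,0,0])

```text
time: 27.38
ee_pos: [0.4745, -0.3368, 0.2278]
eef_rot: [0.254, 0.967, 0.0, -0.002]
ft_force: [1.0, -0.6, -2.8]
width: 0.0235
grip_force: 60.0
```

arm_command(moves=[-0.7,0,0,0,-1.4,0,0,0,-2.1,0,0,0,4.1,0,0,0,0.1,0,0,0,0,0,0,0,0,0,0,0,0,0,0,0])

```text
time: 28.05
ee_pos: [0.4774, -0.3383, 0.2321]
eef_rot: [0.254, 0.967, -0.0, 0.002]
ft_force: [0.7, -1.2, -3.2]
width: 0.0235
grip_force: 60.0
```

```bash
python3 heels.py
python3 - <<'E'
from h import *
im,i=cam('scene','s10.png')
f=[]
for _ in range(4): r.camera('top'); f.append(tool()[2]['ft_force'][2])
print(tool()[0],np.mean(f))
hsv=cv2.cvtColor(im,cv2.COLOR_RGB2HSV); m=((hsv[...,0]<13)&(hsv[...,1]>110)&(hsv[...,2]>35)); m=m[230:350,150:290].astype(np.uint8)
print([ (cv2.boundingRect(c),cv2.contourArea(c)) for c in cv2.findContours(m,0,2)[0] if cv2.contourArea(c)>20])
im=cv2.imread('pics/s9.png');
E
```

```text
heel [340.  189.5] [19.7 16.5] [ 0.517 -0.032  0.03 ] rail c (0.5126, -0.0761) along 0.4762 0.5473 across -0.1112 -0.0481
[ 0.47605026 -0.33777385  0.23049982] -3.444891759994518
[]
```

Run:
```python
from h import *
smooth(*rail(.378,-.08),.15,4.9,18)
```

```text
[0.2, 0.18, 0.07, -0.31, 0.56, 0.53, 0.2, -0.87, 0.87, 0.84, 0.32, -1.37, 1.12, 1.13, 0.42, -1.79, 1.29, 1.4, 0.5, -2.15, 1.4, 1.63, 0.57, -2.43, 1.45, 1.84, 0.62, -2.64, 1.44, 2.01, 0.65, -2.78, 1.37, 2.13, 0.67, -2.85, 1.26, 2.19, 0.67, -2.85, 1.12, 2.2, 0.65, -2.78, 0.96, 2.13, 0.62, -2.64]
[0.8, 2.0, 0.57, -2.43, 0.63, 1.8, 0.5, -2.15, 0.47, 1.52, 0.42, -1.79, 0.32, 1.17, 0.32, -1.37, 0.19, 0.75, 0.2, -0.87, 0.06, 0.26, 0.07, -0.31]
```

arm_command(moves=[0.2,0.18,0,-0.31,0.56,0.53,0,-0.87,0.87,0.84,0,-1.37,1.12,1.13,0,-1.79,1.29,1.4,0,-2.15,1.4,1.63,0,-2.43,1.45,1.84,0,-2.64,1.44,2.01,0,-2.78,1.37,2.13,0,-2.85,1.26,2.19,0.4,-2.85,1.12,2.2,0.9,-2.78,0.96,2.13,0.9,-2.64])

```text
time: 29.35
ee_pos: [0.4064, -0.1206, 0.2081]
eef_rot: [0.033, 0.999, 0.0, 0.001]
ft_force: [-0.3, -0.3, -3.4]
width: 0.0234
grip_force: 60.0
```

arm_command(moves=[0.8,2.0,1,-2.43,0.63,1.8,1,-2.15,0.47,1.52,1,-1.79,0.32,1.17,1,-1.37,0.19,0.75,1,-0.87,0.06,0.26,0.8,-0.31,0,0,0,0])

```text
time: 29.93
ee_pos: [0.3822, -0.0471, 0.1485]
eef_rot: [-0.043, 0.999, -0.0, -0.001]
ft_force: [-0.6, -0.8, -4.4]
width: 0.0234
grip_force: 60.0
```

```bash
python3 heels.py
python3 - <<'E'
from h import *
im,i=cam('scene','s11.png')
cv2.imwrite('pics/c9.png',cv2.resize(im[160:350,140:420,::-1],None,fx=2,fy=2))
plan((*rail(.378,-.08),.0675,4.9,8))
E
```

```text
heel [340.  189.5] [19.7 16.5] [ 0.517 -0.032  0.03 ] rail c (0.5126, -0.0761) along 0.488 0.5473 across -0.1112 -0.0479
now [ 0.3833 -0.0479  0.15  ] heading 4.84 t 30.03 w 0.0235 g 59.99202160164714 F [-0.3 -0.4 -3.5]
8 rows [0.0, 0.01, 1.03, -0.01, 0.0, 0.01, 1.03, -0.01, 0.0, 0.01, 1.03, -0.01, 0.0, 0.01, 1.03, -0.01, 0.0, 0.01, 1.03, -0.01, 0.0, 0.01, 1.03, -0.01, 0.0, 0.01, 1.03, -0.01, 0.0, 0.01, 1.03, -0.01]
```

View pics/c9.png

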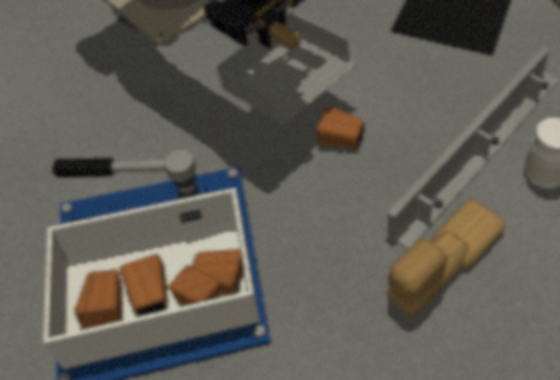

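Four heels lie in the tub ((98,298), (143,283), (195,287), (218,270)); the last one sits in front of the pan at (340,128). Scoop it up.

arm_command(moves=[0,0,1.03,0,0,0,1.03,0,0,0,1.03,0,0,0,1.03,0,0,0,1.03,0,0,0,1.03,0,0,0,1.03,0,0,0,1.03,0,0,0,0.1,0,0,0,0.05,0,0,0,0,0])

```text
time: 30.95
ee_pos: [0.3876, -0.0485, 0.0707]
eef_rot: [-0.042, 0.999, -0.0, 0.004]
ft_force: [-11.7, -1.7, 43.1]
width: 0.0235
grip_force: 60.1
```

arm_command(moves=[-1,0,0,0,-1,0,0,0,-1,0,0,0,-1,0,0,0,-1,0,0,0,-1,0,0,0,-1,0,0,0,-1,0,0,0,-1,0,0,0,-1,0,0,0,-1,0,0,0,-1,0,0,0])

```text
time: 31.95
ee_pos: [0.5055, -0.0386, 0.0707]
eef_rot: [-0.041, 0.999, 0.0, 0.002]
ft_force: [-19.5, -1.7, 43.8]
width: 0.0231
grip_force: 60.0
```

arm_command(moves=[-1,0,0,0,-1,0,0,0,-1,0,0,0,-1,0,0,0,-1,0,0,0,-1,0,0,0,-1,0,0,0])

```text
time: 32.53
ee_pos: [0.5659, -0.034, 0.0681]
eef_rot: [-0.041, 0.999, 0.0, -0.008]
ft_force: [-57.9, -2.9, 58.0]
width: 0.0236
grip_force: 60.0
```

```bash
python3 -c "
from h import *
print(inrail(tool()[0]),tool()[0],tool()[2]['ft_force'])"; python3 heels.py
```

```text
(0.5609, -0.0823) [ 0.5658617  -0.03404299  0.06810527] [-57.91165947  -2.93311221  57.98802233]
```

The push met 58 N early, so the pan is probably slightly nose-down after the shake. Back off and look.

arm_command(moves=[0.5,0,0,0,1,0,-0.2,0,1,0,-0.2,0,1,0,0,0,1,0,0,0,1,0,0,0,0,0,0,0])

```text
time: 33.17
ee_pos: [0.5158, -0.0363, 0.07]
eef_rot: [-0.042, 0.999, 0.0, -0.001]
ft_force: [0.0, -0.2, -3.8]
width: 0.0236
grip_force: 60.0
```

```bash
python3 heels.py
python3 - <<'E'
from h import *
im,i=cam('scene','s12.png'); cam('wrist','w12.png'); t,i=cam('top','t12.png')
print(inrail(tool()[0]),tool()[0],tool()[2]['ft_force'])
a=cv2.resize(im[90:240,290:460,::-1],None,fx=2.4,fy=2.4); b=cv2.imread('pics/w12.png')[:360,140:500]
c=cv2.imread('pics/w4.png')[100:260,140:500]; b=np.vstack([b[80:260],c]); b=b[:340]; 
a=cv2.resize(a,(400,b.shape[0])); cv2.imwrite('pics/c10.png',np.hstack([a,b]))
E
```

```text
heel [340.2 142. ] [11.9 14.4] [ 0.672 -0.03   0.03 ] rail c (0.6672, -0.0868) along 0.6464 0.6883 across -0.112 -0.0656
(0.5134, -0.0798) [ 0.51829554 -0.03568763  0.07034564] [ 0.37791491  0.43149226 -4.15352939]
```

View pics/c10.png

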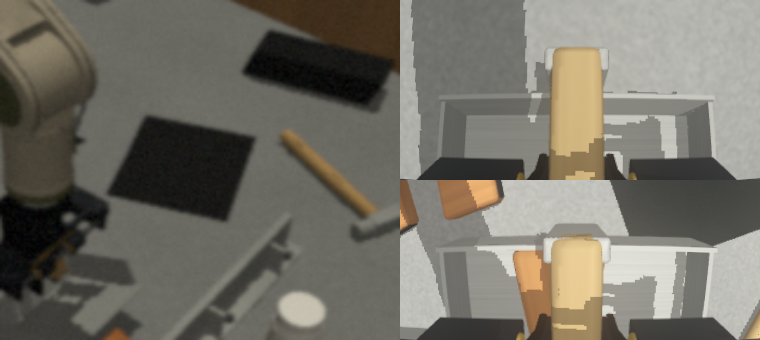

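The post end sits at row 128 against 160 when level, so the pan is indeed pitched nose-down. The last heel is at the rail, clear of the lip. I loosen the grip and press the pan flat on the bench.

arm_command(moves=[0,0,0,0,0,0,0,0,0,0,0.1,0,0,0,0.1,0,0,0,0.1,0,0,0,0.1,0,0,0,0.05,0,0,0,0,0,0,0,0,0], squeeze=6)

```text
time: 34.12
ee_pos: [0.5177, -0.0357, 0.0656]
eef_rot: [-0.043, 0.999, 0.0, -0.0]
ft_force: [0.4, 0.4, -3.7]
width: 0.0239
grip_force: 6.0
```

```bash
cat > pitch.py <<'E'
from h import *
from scipy.optimize import brentq
def row(th,dx=0,dz=0):
    # end-of-bar top point of post, rel grasp point, scoop axes; nose-down pitch th
    i=r.camera_info('wrist'); p,T,s=tool(); F=-T[:,0]; U=-T[:,2]
    g=p+.019*U; a,b=-.06+dx,.012+dz; c,s_=np.cos(th),np.sin(th)
    w=g+F*(a*c+b*s_)+U*(-a*s_+b*c)
    q=rot(i['attitude']).T@(w-np.array(i['origin'])); t=np.arctan2(np.hypot(q[0],q[1]),-q[2]); n=np.hypot(q[0],q[1])
    return i['cx']+i['fx']*t*q[0]/n, i['cy']-i['fy']*t*q[1]/n
im,i=cam('wrist','wp.png'); hsv=cv2.cvtColor(im,cv2.COLOR_RGB2HSV)
col=hsv[:,300:336].astype(int)
w=((col[...,0]>10)&(col[...,0]<25)&(col[...,1]>70)).mean(1)>.6
v=np.where(w)[0]; print('bar rows',v[:1],v[-1:],'model', [round(row(np.radians(t))[1],1) for t in (0,3,6,9)],tool()[0],tool()[2]['ft_force'])
E
python3 pitch.py
python3 - <<'E'
import cv2
for f in ('w4','w8','w12'):
    im=cv2.imread(f'pics/{f}.png'); hsv=cv2.cvtColor(im,cv2.COLOR_BGR2HSV); col=hsv[:,300:336].astype(int)
    w=((col[...,0]>10)&(col[...,0]<25)&(col[...,1]>70)).mean(1)>.6
    print(f,[i for i in range(400) if w[i]][:1])
E
```

```text
bar rows [128] [329] model [np.float64(149.8), np.float64(152.2), np.float64(155.0), np.float64(158.4)] [ 0.51775902 -0.03573717  0.06564553] [ 0.32491743 -0.50972441 -3.82731827]
w4 [155]
w8 [155]
w12 [128]
```

```bash
python3 - <<'E'
from pitch import *
for th in (-20,-15,-10,-5,0,5,10,15,20):
    t=np.radians(th); print(th,[ (dx,round(row(t,dx)[1]),round(row(t,dx,-.048)[1])) for dx in (-.03,-.02,-.01,0,.01)])
i=r.camera_info('wrist'); p,T,s=tool(); print(T.T@(np.array(i['origin'])-p), T.T@rot(i['attitude'])@[0,0,-1])
E
python3 - <<'E'
import cv2
cv2.imwrite('pics/c11.png',cv2.imread('pics/wp.png')[60:400])
E
```

```text
bar rows [128] [329] model [np.float64(149.7), np.float64(152.1), np.float64(154.9), np.float64(158.3)] [ 0.51773428 -0.0357528   0.06565156] [-0.06357033 -0.74205349 -4.48980196]
-20 [(-0.03, 90, 121), (-0.02, 108, 135), (-0.01, 126, 149), (0, 145, 164), (0.01, 164, 180)]
-15 [(-0.03, 86, 113), (-0.02, 105, 128), (-0.01, 124, 143), (0, 144, 158), (0.01, 165, 174)]
-10 [(-0.03, 83, 105), (-0.02, 103, 120), (-0.01, 124, 136), (0, 145, 152), (0.01, 166, 168)]
-5 [(-0.03, 81, 98), (-0.02, 102, 114), (-0.01, 124, 130), (0, 147, 147), (0.01, 169, 163)]
0 [(-0.03, 80, 91), (-0.02, 103, 108), (-0.01, 126, 125), (0, 150, 142), (0.01, 173, 159)]
5 [(-0.03, 81, 84), (-0.02, 106, 102), (-0.01, 130, 120), (0, 154, 137), (0.01, 177, 155)]
10 [(-0.03, 84, 79), (-0.02, 110, 97), (-0.01, 135, 116), (0, 160, 134), (0.01, 183, 151)]
15 [(-0.03, 89, 74), (-0.02, 116, 93), (-0.01, 142, 112), (0, 167, 130), (0.01, 190, 148)]
20 [(-0.03, 97, 70), (-0.02, 125, 90), (-0.01, 151, 109), (0, 175, 128), (0.01, 198, 146)]
[ 0.07273572 -0.0004464  -0.16414105] [-2.67895868e-01  7.78297333e-04  9.63447559e-01]
```

View pics/c11.png

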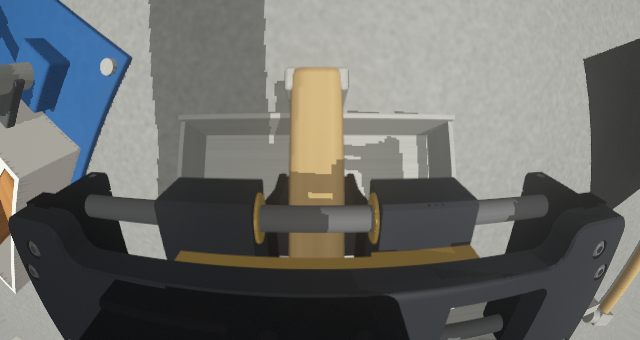

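The rows fit a pan that is nose-up by about 15–20° and shifted in the grip. I will back away, lower it to contact, release it so it lies flat, and regrip.

arm_command(moves=[0.6,0,0,0,1,0,0,0,1,0,0,0,1,0,0,0,0.8,0,0,0,0.4,0,0,0,0,0,0.2,0,0,0,0.2,0,0,0,0.2,0,0,0,0,0])

```text
time: 35.05
ee_pos: [0.4726, -0.0397, 0.061]
eef_rot: [-0.043, 0.999, 0.0, 0.003]
ft_force: [2.5, 0.1, 5.6]
width: 0.024
grip_force: 6.0
```

arm_command(moves=[0,0,0.2,0,0,0,0.2,0,0,0,0.2,0,0,0,0,0])

```text
time: 35.38
ee_pos: [0.4728, -0.0397, 0.055]
eef_rot: [-0.043, 0.999, 0.0, 0.003]
ft_force: [3.1, 0.2, 5.1]
width: 0.0239
grip_force: 6.0
```

```bash
python3 pitch.py
```

```text
bar rows [131] [329] model [np.float64(149.8), np.float64(152.2), np.float64(155.0), np.float64(158.4)] [ 0.47266031 -0.03967591  0.05499118] [2.0790987  0.57751058 4.94644154]
```

arm_command(moves=[0,0,-0.2,0,0,0,-0.2,0,0,0,-0.2,0,0,0,-0.2,0,0,0,-0.2,0,0,0,-0.2,0,0,0,0,0,0,0,0,0], fingers=60)

```text
time: 36.1
ee_pos: [0.47, -0.0398, 0.0657]
eef_rot: [-0.043, 0.999, 0.0, 0.0]
ft_force: [-0.0, -0.0, 0.4]
width: 0.0517
grip_force: 0.0
```

```bash
python3 pitch.py; python3 heels.py
```

```text
bar rows [206] [328] model [np.float64(149.7), np.float64(152.1), np.float64(155.0), np.float64(158.4)] [ 0.46987338 -0.03983668  0.06560741] [0.06356802 0.24336064 0.12334122]
heel [341.5 146. ] [20. 17.] [ 0.659 -0.034  0.03 ] rail c (0.6538, -0.0901) along 0.6212 0.6881 across -0.1167 -0.0613
```

The view budget is used up, so from here I go by numbers. Print the bar's extents in the wrist image.

```bash
cat > bar.py <<'E'
from h import *
def ext(im):
    hsv=cv2.cvtColor(im,cv2.COLOR_RGB2HSV).astype(int); m=(hsv[...,0]>8)&(hsv[...,0]<26)&(hsv[...,1]>60)
    o=[]
    for v in range(100,250,10):
        c=np.where(m[v,230:410])[0]+230
        o.append((v,int(c.min()),int(c.max()),len(c)) if len(c)>5 else (v,))
    return o
if __name__=='__main__':
    im,i=cam('wrist','wb.png'); print(ext(im))
    print('w4',ext(cv2.imread('pics/w4.png')[:,:,::-1]))
    g=cv2.cvtColor(im,cv2.COLOR_RGB2GRAY); g4=cv2.imread('pics/w4.png',0)
    for u in (200,240,420): print(u,'now',g[130:240:5,u].tolist(),'w4',g4[130:240:5,u].tolist())
E
python3 bar.py
```

```text
[(100,), (110,), (120,), (130,), (140,), (150,), (160,), (170,), (180,), (190,), (200,), (210, 302, 330, 29), (220, 294, 338, 45), (230, 292, 340, 49), (240, 291, 341, 51)]
w4 [(100, 230, 235, 6), (110, 230, 237, 8), (120, 230, 241, 12), (130,), (140,), (150,), (160, 297, 336, 40), (170, 275, 341, 58), (180, 253, 341, 81), (190, 255, 342, 88), (200, 257, 342, 86), (210, 260, 342, 83), (220, 262, 341, 80), (230, 264, 341, 78), (240, 266, 353, 88)]
200 now [117, 114, 111, 115, 113, 114, 114, 116, 116, 114, 119, 111, 115, 105, 107, 105, 132, 96, 96, 95, 96, 95] w4 [120, 98, 135, 129, 132, 133, 119, 120, 146, 110, 110, 110, 110, 109, 110, 110, 111, 110, 109, 109, 108, 108]
240 now [116, 115, 115, 116, 116, 115, 117, 118, 119, 118, 117, 119, 119, 107, 109, 107, 134, 134, 132, 132, 134, 134] w4 [197, 199, 196, 196, 191, 188, 135, 176, 217, 215, 199, 146, 148, 148, 148, 148, 146, 150, 147, 147, 147, 145]
420 now [178, 186, 189, 188, 185, 186, 183, 183, 184, 188, 185, 182, 173, 125, 126, 114, 138, 134, 132, 133, 131, 132] w4 [72, 74, 74, 77, 79, 81, 136, 140, 223, 147, 148, 146, 148, 147, 148, 148, 149, 147, 145, 144, 190, 156]
```

The pan is level and centred, just 22 mm ahead of the gripper. Move up to it and regrip.

arm_command(moves=[-0.6,0,0,0,-0.9,0,0,0,-0.7,0,-0.2,0,0,0,0,0,0,0,0,0])

```text
time: 36.67
ee_pos: [0.4924, -0.0379, 0.0676]
eef_rot: [-0.043, 0.999, -0.0, 0.0]
ft_force: [0.0, 0.7, -0.2]
width: 0.0524
grip_force: 0.0
```

arm_command(moves=[0,0,0,0,0,0,0,0,0,0,0,0,0,0,0,0,0,0,0,0,0,0,0,0,0,0,0,0,0,0,0,0,0,0,0,0], fingers=0, squeeze=60)

```text
time: 37.42
ee_pos: [0.4918, -0.038, 0.0677]
eef_rot: [-0.043, 0.999, 0.0, -0.0]
ft_force: [-1.1, 0.5, 1.8]
width: 0.0235
grip_force: 60.0
```

```bash
python3 pitch.py; python3 -c "
from h import *
print(inrail(tool()[0]))"
```

```text
bar rows [167] [329] model [np.float64(149.8), np.float64(152.2), np.float64(155.1), np.float64(158.5)] [ 0.49177887 -0.03798036  0.0676678 ] [-1.32799133 -0.16545971  2.04527837]
(0.4867, -0.0798)
```

arm_command(moves=[-0.4,0,0.1,0,-0.8,0,0,0,-0.9,0,0,0,-0.9,0,0,0,-0.9,0,0,0,-0.9,0,0,0,-0.9,0,0,0,-0.9,0,0,0])

```text
time: 38.13
ee_pos: [0.5582, -0.0325, 0.0677]
eef_rot: [-0.043, 0.999, 0.0, 0.0]
ft_force: [-6.5, 0.1, 12.9]
width: 0.0234
grip_force: 60.0
```

arm_command(moves=[-0.5,0,0,0,-0.5,0,0,0,-0.5,0,0,0,-0.5,0,0,0,-0.5,0,0,0])

```text
time: 38.55
ee_pos: [0.5828, -0.0304, 0.0677]
eef_rot: [-0.043, 0.999, 0.0, 0.0]
ft_force: [-6.0, 0.1, 12.6]
width: 0.0232
grip_force: 60.0
```

```bash
python3 pitch.py; python3 -c "
from h import *
print(inrail(tool()[0]))"
```

```text
bar rows [161] [329] model [np.float64(149.7), np.float64(152.1), np.float64(155.0), np.float64(158.4)] [ 0.58370797 -0.03031002  0.06768081] [-2.21434085 -0.61169642 11.24826046]
(0.579, -0.0801)
```

arm_command(moves=[-0.4,0,0,0,-0.4,0,0,0,-0.3,0,0,0,0,0,0,0])

```text
time: 38.93
ee_pos: [0.5943, -0.0294, 0.0677]
eef_rot: [-0.043, 0.999, 0.0, 0.001]
ft_force: [-2.0, -1.2, 9.4]
width: 0.0236
grip_force: 60.0
```

arm_command(moves=[-0.2,0,0,0,-0.2,0,0,0,0,0,0,0])

```text
time: 39.18
ee_pos: [0.5959, -0.0293, 0.0676]
eef_rot: [-0.042, 0.999, 0.0, -0.002]
ft_force: [-15.8, -1.0, 19.3]
width: 0.0234
grip_force: 60.0
```

Lip on the rail. Back off, lift, and check the weight.

arm_command(moves=[0.3,0,-0.2,0,0.4,0,-0.8,0,0.1,0,-1.26,0,0,0,-1.58,0,0,0,-1.8,0,0,0,-1.9,0,0,0,-1.9,0,0,0,-1.9,0,0,0,-1.8,0,0,0,-1.5,0,0,0,-1.1,0,0,0,-0.5,0])

```text
time: 40.18
ee_pos: [0.59, -0.0296, 0.2313]
eef_rot: [-0.043, 0.999, 0.0, 0.001]
ft_force: [-0.8, 0.3, -4.7]
width: 0.0236
grip_force: 60.0
```

```bash
python3 heels.py; python3 pitch.py
python3 - <<'E'
from h import *
f=[]
for _ in range(5): im,i=cam('scene','s13.png'); f.append(tool()[2]['ft_force'][2])
print(np.mean(f))
hsv=cv2.cvtColor(im,cv2.COLOR_RGB2HSV); m=((hsv[...,0]<13)&(hsv[...,1]>110)&(hsv[...,2]>35)).astype(np.uint8)
print([ (cv2.boundingRect(c),cv2.contourArea(c)) for c in cv2.findContours(m[100:350,140:440].copy(),0,2)[0] if cv2.contourArea(c)>40])
smooth(*tub(-.08,-.01),.232,-29.5,30)
E
```

```text
bar rows [161] [329] model [np.float64(149.7), np.float64(152.1), np.float64(155.0), np.float64(158.4)] [ 0.58973451 -0.02963406  0.22983568] [ 0.17490688  0.60755698 -5.55195316]
-4.949263639553448
[]
[0.05, -0.11, -0.0, 0.11, 0.15, -0.31, -0.0, 0.33, 0.24, -0.51, -0.01, 0.52, 0.32, -0.69, -0.01, 0.71, 0.39, -0.85, -0.01, 0.88, 0.44, -1.01, -0.01, 1.03, 0.48, -1.15, -0.01, 1.17, 0.5, -1.28, -0.01, 1.29, 0.51, -1.4, -0.02, 1.4, 0.51, -1.51, -0.02, 1.49, 0.5, -1.6, -0.02, 1.56, 0.47, -1.67, -0.02, 1.63]
[0.43, -1.73, -0.02, 1.67, 0.39, -1.78, -0.02, 1.7, 0.34, -1.8, -0.02, 1.72, 0.29, -1.81, -0.02, 1.72, 0.23, -1.81, -0.02, 1.7, 0.17, -1.78, -0.02, 1.67, 0.12, -1.73, -0.02, 1.63, 0.07, -1.67, -0.02, 1.56, 0.02, -1.59, -0.02, 1.49, -0.02, -1.49, -0.02, 1.4, -0.05, -1.38, -0.01, 1.29, -0.08, -1.25, -0.01, 1.17]
[-0.09, -1.1, -0.01, 1.03, -0.09, -0.93, -0.01, 0.88, -0.09, -0.75, -0.01, 0.71, -0.07, -0.56, -0.01, 0.52, -0.05, -0.35, -0.0, 0.33, -0.02, -0.12, -0.0, 0.11]
```

arm_command(moves=[0.05,-0.11,0,0.11,0.15,-0.31,0,0.33,0.24,-0.51,0,0.52,0.32,-0.69,0,0.71,0.39,-0.85,0,0.88,0.44,-1.01,0,1.03,0.48,-1.15,0,1.17,0.5,-1.28,0,1.29,0.51,-1.4,0,1.4,0.51,-1.51,0,1.49,0.5,-1.6,0,1.56,0.47,-1.67,0,1.63])

```text
time: 41.53
ee_pos: [0.5419, -0.1521, 0.2291]
eef_rot: [0.065, 0.998, 0.0, 0.0]
ft_force: [0.1, 0.5, -4.9]
width: 0.0237
grip_force: 60.0
```

arm_command(moves=[0.43,-1.73,0,1.67,0.39,-1.78,0,1.7,0.34,-1.8,0,1.72,0.29,-1.81,0,1.72,0.23,-1.81,0,1.7,0.17,-1.78,0,1.67,0.12,-1.73,0,1.63,0.07,-1.67,0,1.56,0.02,-1.59,0,1.49,-0.02,-1.49,0,1.4,-0.05,-1.38,0,1.29,-0.08,-1.25,0,1.17])

```text
time: 42.53
ee_pos: [0.4695, -0.338, 0.229]
eef_rot: [0.226, 0.974, -0.0, -0.0]
ft_force: [0.8, 0.5, -4.6]
width: 0.0232
grip_force: 60.0
```

arm_command(moves=[-0.09,-1.1,0,1.03,-0.09,-0.93,0,0.88,-0.09,-0.75,0,0.71,-0.07,-0.56,0,0.52,-0.05,-0.35,0,0.33,-0.02,-0.12,0,0.11,0,0,0,0])

```text
time: 43.12
ee_pos: [0.4563, -0.3723, 0.229]
eef_rot: [0.255, 0.967, 0.0, -0.0]
ft_force: [0.0, 0.1, -4.6]
width: 0.0231
grip_force: 60.0
```

arm_command(moves=[-0.7,0,0,0,-1.4,0,0,0,-2.1,0,0,0,4.1,0,0,0,0.1,0,0,0,0,0,0,0,0,0,0,0])

```text
time: 43.7
ee_pos: [0.4572, -0.3722, 0.2293]
eef_rot: [0.254, 0.967, 0.0, 0.001]
ft_force: [-0.4, -0.6, -2.2]
width: 0.0238
grip_force: 60.0
```

arm_command(moves=[-0.7,0,0,0,-1.4,0,0,0,-2.1,0,0,0,4.1,0,0,0,0.1,0,0,0,0,0,0,0,0,0,0,0,0,0,0,0])

```text
time: 44.37
ee_pos: [0.4578, -0.3728, 0.2306]
eef_rot: [0.254, 0.967, -0.0, 0.002]
ft_force: [0.1, 0.8, -4.0]
width: 0.0232
grip_force: 60.0
```

```bash
python3 heels.py; python3 pitch.py
python3 - <<'E'
from h import *
f=[]
for _ in range(5): im,i=cam('scene','s14.png'); f.append(tool()[2]['ft_force'][2])
print(np.mean(f))
for n in ('s11','s13','s14'):
    hsv=cv2.cvtColor(cv2.imread(f'pics/{n}.png'),cv2.COLOR_BGR2HSV)
    m=((hsv[...,0]<13)&(hsv[...,1]>110)&(hsv[...,2]>40)).astype(np.uint8); print(n,hsv[309,189],[ (cv2.boundingRect(c),cv2.contourArea(c)) for c in cv2.findContours(m,0,2)[0] if cv2.contourArea(c)>40])
E
```

```text
bar rows [166] [328] model [np.float64(149.4), np.float64(151.8), np.float64(154.6), np.float64(158.0)] [ 0.45727594 -0.37271293  0.23028993] [-0.56598828 -0.04441627 -3.28001427]
-3.4393182884629754
s11 [ 13 173 136] []
s13 [ 13 164 145] []
s14 [ 13 172  71] []
```

The weight shows an empty pan. Carry the scoop back to the mat.

Run:
```python
from h import *
smooth(.422,.351,.15,25,36)
im=r.camera('scene'); hsv=cv2.cvtColor(im,cv2.COLOR_RGB2HSV)
m=((hsv[...,0]<16)&(hsv[...,1]>140)&(hsv[...,2]>40)).astype(np.uint8); print([ (cv2.boundingRect(c),cv2.contourArea(c)) for c in cv2.findContours(m,0,2)[0] if cv2.contourArea(c)>40])
```

```text
[0.09, 0.14, 0.02, -0.12, 0.26, 0.41, 0.05, -0.36, 0.41, 0.66, 0.09, -0.59, 0.55, 0.91, 0.12, -0.8, 0.67, 1.14, 0.14, -0.99, 0.77, 1.36, 0.17, -1.18, 0.84, 1.57, 0.2, -1.34, 0.9, 1.78, 0.22, -1.5, 0.93, 1.97, 0.24, -1.64, 0.94, 2.15, 0.26, -1.76, 0.93, 2.31, 0.27, -1.88, 0.9, 2.46, 0.29, -1.97]
[0.85, 2.6, 0.3, -2.06, 0.78, 2.72, 0.31, -2.13, 0.7, 2.82, 0.32, -2.19, 0.6, 2.9, 0.32, -2.23, 0.49, 2.95, 0.33, -2.26, 0.38, 2.99, 0.33, -2.27, 0.26, 3.0, 0.33, -2.27, 0.14, 2.99, 0.33, -2.26, 0.02, 2.96, 0.32, -2.23, -0.09, 2.9, 0.32, -2.19, -0.2, 2.82, 0.31, -2.13, -0.29, 2.72, 0.3, -2.06]
[-0.37, 2.6, 0.29, -1.97, -0.44, 2.45, 0.27, -1.88, -0.49, 2.29, 0.26, -1.76, -0.52, 2.11, 0.24, -1.64, -0.53, 1.92, 0.22, -1.5, -0.52, 1.71, 0.2, -1.34, -0.49, 1.48, 0.17, -1.18, -0.44, 1.24, 0.14, -0.99, -0.37, 0.99, 0.12, -0.8, -0.28, 0.73, 0.09, -0.59, -0.18, 0.45, 0.05, -0.36, -0.06, 0.15, 0.02, -0.12]
[((178, 296, 44, 27), 762.0), ((225, 286, 36, 26), 585.0), ((0, 166, 10, 19), 53.0), ((0, 130, 38, 30), 73.5), ((48, 118, 19, 25), 42.0), ((91, 117, 16, 17), 45.5)]
```

arm_command(moves=[0.09,0.14,0,-0.12,0.26,0.41,0,-0.36,0.41,0.66,0,-0.59,0.55,0.91,0,-0.8,0.67,1.14,0,-0.99,0.77,1.36,0,-1.18,0.84,1.57,0,-1.34,0.9,1.78,0,-1.5,0.93,1.97,0,-1.64,0.94,2.15,0,-1.76,0.93,2.31,0,-1.88,0.9,2.46,0,-1.97])

```text
time: 45.77
ee_pos: [0.4468, -0.1826, 0.2292]
eef_rot: [0.132, 0.991, 0.0, 0.0]
ft_force: [0.4, -0.4, -3.6]
width: 0.0235
grip_force: 60.0
```

arm_command(moves=[0.85,2.6,0.3,-2.06,0.78,2.72,0.31,-2.13,0.7,2.82,0.32,-2.19,0.6,2.9,0.32,-2.23,0.49,2.95,0.33,-2.26,0.38,2.99,0.33,-2.27,0.26,3.0,0.33,-2.27,0.14,2.99,0.33,-2.26,0.02,2.96,0.32,-2.23,-0.09,2.9,0.32,-2.19,-0.2,2.82,0.31,-2.13,-0.29,2.72,0.3,-2.06])

```text
time: 46.77
ee_pos: [0.4296, 0.1658, 0.191]
eef_rot: [-0.097, 0.995, -0.0, 0.0]
ft_force: [-0.1, -0.6, -3.1]
width: 0.0234
grip_force: 60.0
```

arm_command(moves=[-0.37,2.6,0.29,-1.97,-0.44,2.45,0.27,-1.88,-0.49,2.29,0.26,-1.76,-0.52,2.11,0.24,-1.64,-0.53,1.92,0.22,-1.5,-0.52,1.71,0.2,-1.34,-0.49,1.48,0.17,-1.18,-0.44,1.24,0.14,-0.99,-0.37,0.99,0.12,-0.8,-0.28,0.73,0.09,-0.59,-0.18,0.45,0.05,-0.36,-0.06,0.15,0.02,-0.12])

```text
time: 47.77
ee_pos: [0.422, 0.3515, 0.17]
eef_rot: [-0.217, 0.976, -0.0, -0.0]
ft_force: [0.4, -0.7, -4.9]
width: 0.0238
grip_force: 60.0
```

```bash
python3 heels.py; python3 pitch.py
python3 - <<'E'
from h import *
plan((.422,.351,.075,25,10))
im=r.camera('scene'); hsv=cv2.cvtColor(im,cv2.COLOR_RGB2HSV); cv2.imwrite('pics/s15.png',im[:,:,::-1])
m=((hsv[...,0]<16)&(hsv[...,1]>140)&(hsv[...,2]>40)).astype(np.uint8); print([ (cv2.boundingRect(c),cv2.contourArea(c)) for c in cv2.findContours(m,0,2)[0] if cv2.contourArea(c)>40])
E
```

```text
bar rows [166] [328] model [np.float64(150.1), np.float64(152.5), np.float64(155.3), np.float64(158.7)] [0.42218072 0.35073719 0.17011981] [-0.12163538 -0.53680827 -3.07252686]
now [0.4222 0.3507 0.1701] heading 24.99 t 47.87 w 0.0231 g 59.98948339372873 F [-0.1 -0.5 -3.1]
10 rows [0.0, 0.0, 0.95, 0.0, 0.0, 0.0, 0.95, 0.0, 0.0, 0.0, 0.95, 0.0, 0.0, 0.0, 0.95, 0.0, 0.0, 0.0, 0.95, 0.0, 0.0, 0.0, 0.95, 0.0, 0.0, 0.0, 0.95, 0.0, 0.0, 0.0, 0.95, 0.0, 0.0, 0.0, 0.95, 0.0, 0.0, 0.0, 0.95, 0.0]
[((178, 296, 44, 27), 750.5), ((225, 286, 36, 26), 576.5), ((59, 211, 22, 16), 46.0), ((0, 167, 12, 15), 51.5), ((3, 132, 21, 21), 46.5), ((95, 121, 16, 15), 94.0), ((47, 68, 26, 31), 91.0), ((410, 49, 13, 20), 44.0)]
```

Run:
```python
from h import *
def f(im):
    hsv=cv2.cvtColor(im,cv2.COLOR_RGB2HSV); return ((hsv[...,0]<17)&(hsv[...,1]>110)&(hsv[...,2]>35)).astype(np.uint8)
for n in ('s11','s13','s15'):
    m=f(cv2.imread(f'pics/{n}.png')[:,:,::-1]); print(n,[ (cv2.boundingRect(c),cv2.contourArea(c)) for c in cv2.findContours(m[230:360,140:300].copy(),0,2)[0] if cv2.contourArea(c)>20])
t,i=cam('top','t15.png'); m=f(t); m[:,:375]=0; m[300:]=0
for c in cv2.findContours(m,0,2)[0]:
    if cv2.contourArea(c)>20:
        q=cv2.minAreaRect(c); P=onplane(i,*q[0],.035); d=np.array(P[:2])-tubc; th=np.radians(-29.5)
        print('top',np.round(q[0]),np.round(q[1]),cv2.contourArea(c),'tub xy',np.round([d@[np.cos(th),np.sin(th)],d@[-np.sin(th),np.cos(th)]],3))
# accurate tub frame and wrench from top
```

```text
s11 [((38, 65, 22, 29), 448.5), ((60, 58, 23, 29), 406.5), ((85, 55, 36, 27), 619.0)]
s13 [((38, 65, 22, 29), 449.5), ((60, 58, 23, 29), 408.5), ((85, 55, 36, 27), 617.0)]
s15 [((38, 65, 44, 29), 794.0), ((85, 55, 36, 27), 616.0)]
top [478. 184.] [35. 40.] 743.5 tub xy [ 0.051 -0.057]
top [438. 170.] [18. 17.] 261.5 tub xy [0.022 0.078]
top [454. 164.] [16. 15.] 210.0 tub xy [0.069 0.044]
top [384. 102.] [13. 18.] 185.0 tub xy [0.126 0.339]
```

The top view shows the three-heel blob (743 px²) plus two single heels, so all five are in the tub. Lower the scoop onto the mat.

arm_command(moves=[0,0,0.95,0,0,0,0.95,0,0,0,0.95,0,0,0,0.95,0,0,0,0.95,0,0,0,0.95,0,0,0,0.95,0,0,0,0.95,0,0,0,0.95,0,0,0,0.95,0,0,0,0,0])

```text
time: 48.88
ee_pos: [0.4211, 0.3502, 0.0729]
eef_rot: [-0.217, 0.976, -0.001, -0.001]
ft_force: [-0.2, -0.4, -3.3]
width: 0.0234
grip_force: 60.0
```

arm_command(moves=[0,0,0,0,0,0,0,0,0,0,0.2,0,0,0,0.2,0,0,0,0.2,0,0,0,0.2,0,0,0,0.1,0,0,0,0,0], squeeze=8)

```text
time: 49.55
ee_pos: [0.423, 0.3518, 0.0672]
eef_rot: [-0.217, 0.976, 0.001, 0.001]
ft_force: [0.3, -0.0, 4.2]
width: 0.0235
grip_force: 8.0
```

arm_command(moves=[0,0,0,0,0,0,0,0,0,0,0,0,0,0,0,0,0,0,0,0,0,0,0,0,0,0,0,0,0,0,0,0,0,0,0,0,0,0,0,0,0,0,0,0], fingers=100)

```text
time: 50.47
ee_pos: [0.422, 0.3511, 0.0661]
eef_rot: [-0.217, 0.976, 0.0, -0.0]
ft_force: [0.6, -0.4, 0.1]
width: 0.0848
grip_force: 0.0
```

```bash
python3 bar.py | head -1; python3 pitch.py
```

```text
[(100,), (110,), (120,), (130,), (140,), (150,), (160,), (170, 301, 332, 32), (180, 293, 341, 49), (190, 292, 341, 50), (200, 291, 343, 53), (210, 291, 342, 52), (220, 291, 342, 52), (230, 291, 341, 51), (240, 292, 341, 50)]
bar rows [172] [328] model [np.float64(150.1), np.float64(152.5), np.float64(155.4), np.float64(158.8)] [0.42201504 0.35105339 0.06616182] [-0.29634559  0.02874682  1.05155441]
```

The scoop lies on the mat about 7 mm off centre. Lift off and measure the wrench.

arm_command(moves=[0,0,-1.5,0,0,0,-2.5,0,0,0,-2.5,0,0,0,-2.5,0,0,0,-2.5,0,0,0,-1.5,0,0,0,-0.5,0])

```text
time: 51.15
ee_pos: [0.4228, 0.3519, 0.2041]
eef_rot: [-0.217, 0.976, 0.001, 0.002]
ft_force: [0.0, 0.2, 0.4]
width: 0.0868
grip_force: 0.0
```

Run:
```python
from h import *
t,i=cam('top','t16.png'); hsv=cv2.cvtColor(t,cv2.COLOR_RGB2HSV)
m=(hsv[...,2]<48).astype(np.uint8); m[:, :420]=0;m[:,500:]=0;m[:215]=0;m[270:]=0
for c in cv2.findContours(m,0,2)[0]:
    if cv2.contourArea(c)>25:
        q=cv2.minAreaRect(c); b=cv2.boxPoints(q); print('grip',np.round(q[0],1),np.round(q[1],1),q[2],np.round(onplane(i,*q[0],.125),4)); 
        l=cv2.fitLine(c,2,0,.01,.01).ravel(); P=onplane(i,l[2]-10*l[0],l[3]-10*l[1],.117);Q=onplane(i,l[2]+10*l[0],l[3]+10*l[1],.117); d=Q-P; print('heading',np.degrees(np.arctan2(-d[1],-d[0])))
m=((hsv[...,1]<60)&(hsv[...,2]>95)).astype(np.uint8); m[:, :415]=0;m[:,450:]=0;m[:195]=0;m[225:]=0
for c in cv2.findContours(m,0,2)[0]:
    if cv2.contourArea(c)>25: q=cv2.minAreaRect(c); print('grey',np.round(q[0],1),np.round(q[1],1),np.round(onplane(i,*q[0],.13),4))
plan((.42,.35,.2,25,1))
smooth(.369,-.393,.2,-131,36)
```

```text
grip [462.8 242.3] [25.5  6.4] 45.0 [ 0.3609 -0.3887  0.125 ]
heading 45.76732988418047
grey [434.  209.5] [29. 30.] [ 0.4544 -0.3022  0.13  ]
now [0.4227 0.3518 0.2034] heading 25.02 t 51.2 w 0.0873 g 0.0 F [-0.4  0.9  0.5]
1 rows [0.32, -0.05, 0.34, 0.02]
[0.08, -0.15, 0.0, 0.35, 0.24, -0.43, 0.0, 1.04, 0.37, -0.71, 0.0, 1.68, 0.48, -0.98, 0.0, 2.28, 0.55, -1.24, 0.01, 2.84, 0.58, -1.5, 0.01, 3.36, 0.56, -1.75, 0.01, 3.85, 0.49, -1.99, 0.01, 4.29, 0.37, -2.21, 0.01, 4.69, 0.2, -2.41, 0.01, 5.05, -0.01, -2.57, 0.01, 5.37, -0.27, -2.69, 0.01, 5.65]
[-0.55, -2.77, 0.01, 5.89, -0.86, -2.79, 0.01, 6.09, -1.18, -2.75, 0.01, 6.25, -1.5, -2.65, 0.01, 6.37, -1.81, -2.5, 0.01, 6.45, -2.09, -2.3, 0.01, 6.49, -2.34, -2.04, 0.01, 6.49, -2.54, -1.76, 0.01, 6.45, -2.69, -1.44, 0.01, 6.37, -2.78, -1.11, 0.01, 6.25, -2.81, -0.78, 0.01, 6.09, -2.78, -0.46, 0.01, 5.89]
[-2.7, -0.17, 0.01, 5.65, -2.57, 0.09, 0.01, 5.37, -2.4, 0.31, 0.01, 5.05, -2.19, 0.49, 0.01, 4.69, -1.96, 0.61, 0.01, 4.29, -1.71, 0.67, 0.01, 3.85, -1.46, 0.69, 0.01, 3.36, -1.19, 0.65, 0.01, 2.84, -0.93, 0.57, 0.0, 2.28, -0.67, 0.45, 0.0, 1.68, -0.4, 0.29, 0.0, 1.04, -0.14, 0.1, 0.0, 0.35]
```

arm_command(moves=[0.08,-0.15,0,0.35,0.24,-0.43,0,1.04,0.37,-0.71,0,1.68,0.48,-0.98,0,2.28,0.55,-1.24,0,2.84,0.58,-1.5,0,3.36,0.56,-1.75,0,3.85,0.49,-1.99,0,4.29,0.37,-2.21,0,4.69,0.2,-2.41,0,5.05,-0.01,-2.57,0,5.37,-0.27,-2.69,0,5.65])

```text
time: 52.2
ee_pos: [0.4071, 0.1562, 0.2005]
eef_rot: [0.138, 0.99, -0.0, -0.0]
ft_force: [0.6, 0.1, 0.1]
width: 0.0874
grip_force: 0.0
```

arm_command(moves=[-0.55,-2.77,0,5.89,-0.86,-2.79,0,6.09,-1.18,-2.75,0,6.25,-1.5,-2.65,0,6.37,-1.81,-2.5,0,6.45,-2.09,-2.3,0,6.49,-2.34,-2.04,0,6.49,-2.54,-1.76,0,6.45,-2.69,-1.44,0,6.37,-2.78,-1.11,0,6.25,-2.81,-0.78,0,6.09,-2.78,-0.46,0,5.89])

```text
time: 53.2
ee_pos: [0.3805, -0.2023, 0.2006]
eef_rot: [0.713, 0.701, 0.0, -0.0]
ft_force: [0.6, 0.8, -0.6]
width: 0.0871
grip_force: 0.0
```

arm_command(moves=[-2.7,-0.17,0,5.65,-2.57,0.09,0,5.37,-2.4,0.31,0,5.05,-2.19,0.49,0,4.69,-1.96,0.61,0,4.29,-1.71,0.67,0,3.85,-1.46,0.69,0,3.36,-1.19,0.65,0,2.84,-0.93,0.57,0,2.28,-0.67,0.45,0,1.68,-0.4,0.29,0,1.04,-0.14,0.1,0,0.35])

```text
time: 54.2
ee_pos: [0.368, -0.394, 0.2009]
eef_rot: [0.91, 0.414, -0.0, -0.0]
ft_force: [0.7, 0.8, 0.0]
width: 0.0874
grip_force: 0.0
```

Run:
```python
from h import *
r.camera('top')
im,i=cam('wrist','w16.png'); hsv=cv2.cvtColor(im,cv2.COLOR_RGB2HSV)
# metal shaft / head: grey bright; grip: dark. restrict above gripper rows
dark=(hsv[...,2]<60).astype(np.uint8); grey=((hsv[...,1]<45)&(hsv[...,2]>90)).astype(np.uint8); blue=((abs(hsv[...,0].astype(int)-110)<15)&(hsv[...,1]>110)).astype(np.uint8)
for nm,m in (('dark',dark),('blue',blue)):
    m=m[:230,120:520].copy()
    for c in cv2.findContours(m,0,2)[0]:
        if cv2.contourArea(c)>200: q=cv2.minAreaRect(c); print(nm,cv2.boundingRect(c),q)
for v in range(90,240,12): print(v,hsv[v,230:410:12,2].tolist())
plan((.3615,-.3885,.2,-134.2,2))
```

```text
dark (174, 161, 30, 69) ((187.95361328125, 195.52061462402344), (27.925710678100586, 68.15690612792969), 2.6025619506835938)
blue (200, 84, 57, 146) ((228.0, 156.49996948242188), (55.99999237060547, 144.99996948242188), -0.0)
blue (135, 0, 91, 219) ((193.77027893066406, 108.1216049194336), (209.60867309570312, 87.29584503173828), 80.53767395019531)
90 [149, 146, 148, 142, 146, 148, 98, 177, 146, 99, 149, 137, 211, 224, 224]
102 [146, 149, 147, 153, 146, 146, 135, 172, 148, 99, 148, 137, 223, 224, 224]
114 [150, 148, 150, 147, 146, 146, 135, 168, 146, 97, 148, 136, 216, 224, 225]
126 [145, 142, 146, 153, 146, 145, 132, 164, 144, 96, 145, 139, 150, 224, 224]
138 [94, 114, 146, 151, 146, 146, 143, 161, 143, 93, 145, 147, 137, 224, 224]
150 [92, 97, 94, 95, 86, 92, 152, 158, 92, 92, 99, 146, 136, 155, 223]
162 [92, 94, 94, 94, 96, 91, 43, 91, 90, 90, 91, 95, 112, 154, 155]
174 [94, 93, 96, 92, 92, 91, 41, 41, 89, 90, 89, 92, 111, 153, 154]
186 [95, 92, 92, 93, 96, 87, 38, 39, 87, 88, 89, 90, 110, 153, 152]
198 [94, 96, 92, 93, 95, 89, 39, 39, 89, 86, 87, 88, 109, 151, 151]
210 [94, 92, 94, 93, 93, 84, 40, 40, 88, 88, 88, 88, 96, 130, 151]
222 [146, 151, 148, 151, 146, 147, 41, 39, 87, 88, 88, 87, 88, 108, 120]
234 [37, 146, 148, 148, 149, 148, 41, 42, 142, 144, 148, 149, 147, 108, 111]
now [ 0.3683 -0.3933  0.201 ] heading -130.94 t 54.3 w 0.0868 g 0.0 F [-0.1  0.7  0.3]
2 rows [-0.04, -0.41, 0.05, 1.63, -0.05, -0.41, 0.05, 1.63]
```

Run:
```python
from h import *
i=r.camera_info('wrist'); im=cv2.imread('pics/w16.png'); hsv=cv2.cvtColor(im,cv2.COLOR_BGR2HSV)
P=[]
for v in range(168,234,4):
    c=np.where(hsv[v,285:335,2]<62)[0]+285; P.append(onplane(i,c.mean(),v,.128,True)[:2])
P=np.array(P); d=P[-1]-P[0]; l=cv2.fitLine(P.astype(np.float32),2,0,.01,.01).ravel(); h=np.degrees(np.arctan2(l[1],l[0])); print('line',P[0],P[-1],'heading',h,h-180)
# start of grip (axis side) row 161
s=onplane(i,304,160,.128,True)[:2]; print('grip axis-side end',s)
D=-np.abs(l[:2])*1.0; D=D/np.linalg.norm(D); print('grip centre est',s+.0425*D,'axis',s-.0975*D)
```

```text
line [ 0.38863469 -0.36270669] [ 0.35210458 -0.40060461] heading 45.92961 -134.07039
grip axis-side end [ 0.38955807 -0.35522146]
grip centre est [ 0.35999756 -0.38575711] axis [ 0.45737338 -0.28516909]
```

The wrist view agrees: grip centre (0.360, −0.386), outward heading −134°, axis (0.458, −0.287). Align, descend and grip.

Run:
```python
from h import *
plan((.3605,-.3865,.2,-134,2))
```

```text
now [ 0.3683 -0.3933  0.201 ] heading -130.94 t 54.3 w 0.0868 g 0.0 F [-0.1  0.7  0.3]
2 rows [0.0, -0.52, 0.05, 1.53, -0.01, -0.52, 0.05, 1.53]
```

arm_command(moves=[0,-0.52,0,1.5,0,-0.52,0,1.5,0,0,1.5,0,0,0,2.5,0,0,0,2.5,0,0,0,2.2,0,0,0,1.2,0,0,0,0.4,0,0,0,0,0])

```text
time: 55.05
ee_pos: [0.3604, -0.3861, 0.0978]
eef_rot: [0.92, 0.391, -0.0, -0.001]
ft_force: [-0.8, 0.9, 0.5]
width: 0.087
grip_force: 0.0
```

arm_command(moves=[0,0,0,0,0,0,0,0,0,0,0,0,0,0,0,0,0,0,0,0,0,0,0,0,0,0,0,0,0,0,0,0,0,0,0,0,0,0,0,0,0,0,0,0,0,0,0,0], fingers=0, squeeze=25)

```text
time: 56.05
ee_pos: [0.3614, -0.3876, 0.0987]
eef_rot: [0.92, 0.391, 0.001, 0.001]
ft_force: [3.8, -4.3, -0.6]
width: 0.0216
grip_force: 24.9
```

arm_command(moves=[0,0,0,0,0,0,0,0])

```text
time: 56.22
ee_pos: [0.3614, -0.3876, 0.0986]
eef_rot: [0.92, 0.391, 0.001, 0.001]
ft_force: [3.6, -3.5, -0.7]
width: 0.0214
grip_force: 24.9
```

arm_command(moves=[0.01,-0.61,0,2.5,0.01,-0.61,0,2.5,0.01,-0.61,0,2.5,0.01,-0.61,0,2.5,0.01,-0.61,0,2.5,0.01,-0.61,0,2.5,0.01,-0.61,0,2.5])

```text
time: 56.8
ee_pos: [0.3365, -0.3537, 0.0989]
eef_rot: [0.969, 0.245, 0.002, 0.002]
ft_force: [9.3, -4.9, -3.3]
width: 0.0217
grip_force: 25.0
```

```bash
cat > wr.py <<'E'
from h import *
p,T,s=tool(); a=np.array([.458,-.287]); d=p[:2]-a; print('handle heading',np.degrees(np.arctan2(d[1],d[0])),'tool h',np.degrees(np.arctan2(-T[1,0],-T[0,0])),'R',np.linalg.norm(d),'F tool',np.round(T.T@s['ft_force'],1),s['width'])
E
python3 wr.py
```

```text
handle heading -151.2399962970295 tool h -151.5775589049066 R 0.13865115730912375 F tool [5.9 8.7 3.4] 0.02174902343279731
```

arm_command(moves=[0.01,-0.61,0,2.5,0.01,-0.61,0,2.5,0.01,-0.61,0,2.5])

```text
time: 57.05
ee_pos: [0.3292, -0.3372, 0.0991]
eef_rot: [0.983, 0.182, 0.002, 0.002]
ft_force: [10.5, -4.1, -4.2]
width: 0.0218
grip_force: 25.0
```

arm_command(moves=[0,-0.25,0,1])

```text
time: 57.13
ee_pos: [0.3283, -0.3346, 0.0991]
eef_rot: [0.985, 0.173, 0.002, 0.002]
ft_force: [10.5, -5.6, -4.5]
width: 0.0218
grip_force: 25.1
```

arm_command(moves=[0,-0.25,0,1])

```text
time: 57.22
ee_pos: [0.3277, -0.3326, 0.0992]
eef_rot: [0.986, 0.165, 0.002, 0.002]
ft_force: [11.5, -4.7, -4.6]
width: 0.0218
grip_force: 25.1
```

```bash
python3 wr.py
```

```text
handle heading -160.70840857885227 tool h -160.99850875842424 R 0.13807252490811495 F tool [9.3 8.2 4.7] 0.021759309379262327
```

arm_command(moves=[0.1,-0.25,0,1])

```text
time: 57.3
ee_pos: [0.3272, -0.3306, 0.0992]
eef_rot: [0.988, 0.156, 0.002, 0.002]
ft_force: [4.8, -11.6, -3.7]
width: 0.0218
grip_force: 25.0
```

arm_command(moves=[0.1,-0.25,0,1])

```text
time: 57.38
ee_pos: [0.3268, -0.3289, 0.0993]
eef_rot: [0.989, 0.147, 0.002, 0.003]
ft_force: [4.3, -14.3, -3.9]
width: 0.0217
grip_force: 24.9
```

```bash
python3 wr.py
```

```text
handle heading -162.27215230353573 tool h -163.05229310047858 R 0.13773551758338523 F tool [-0.1 14.9  4. ] 0.02166504900259308
```

arm_command(moves=[0,-0.25,0,1])

```text
time: 57.47
ee_pos: [0.3263, -0.3272, 0.0995]
eef_rot: [0.99, 0.139, 0.002, 0.004]
ft_force: [7.4, -14.6, -4.0]
width: 0.0221
grip_force: 24.9
```

```bash
python3 wr.py
```

```text
handle heading -163.022644616189 tool h -164.0558303366575 R 0.1377030893873736 F tool [ 3.1 16.1  4.2] 0.022141406736719004
```

arm_command(moves=[0,-0.25,0,1])

```text
time: 57.55
ee_pos: [0.3257, -0.325, 0.0995]
eef_rot: [0.992, 0.13, 0.002, 0.004]
ft_force: [6.7, -14.7, -5.2]
width: 0.0219
grip_force: 24.9
```

```bash
python3 wr.py
```

```text
handle heading -163.99712578157272 tool h -165.0655015696314 R 0.13766141490171965 F tool [ 2.7 15.9  5.3] 0.021888076734969585
```

arm_command(moves=[0,-0.25,0,1])

```text
time: 57.63
ee_pos: [0.3251, -0.3225, 0.0995]
eef_rot: [0.993, 0.121, 0.002, 0.004]
ft_force: [7.4, -14.7, -4.8]
width: 0.022
grip_force: 25.0
```

```bash
python3 wr.py
```

```text
handle heading -165.05903939670512 tool h -166.07035458581794 R 0.13760147157771327 F tool [ 3.6 16.   4.9] 0.021959157711551696
```

arm_command(moves=[0,-0.25,0,1])

```text
time: 57.72
ee_pos: [0.3245, -0.3199, 0.0995]
eef_rot: [0.994, 0.113, 0.002, 0.003]
ft_force: [7.3, -13.2, -4.5]
width: 0.022
grip_force: 25.0
```

```bash
python3 wr.py
```

```text
handle heading -166.13908842034064 tool h -167.0723926068911 R 0.13750972699032166 F tool [ 4.2 14.5  4.6] 0.02199109942913021
```

arm_command(moves=[0,-0.25,0,1])

```text
time: 57.8
ee_pos: [0.3239, -0.3175, 0.0995]
eef_rot: [0.995, 0.104, 0.002, 0.003]
ft_force: [7.8, -13.9, -4.2]
width: 0.0218
grip_force: 25.0
```

```bash
python3 wr.py
```

```text
handle heading -167.19467058803056 tool h -168.0812875094653 R 0.13748246616726872 F tool [ 4.8 15.2  4.4] 0.021831012668049654
```

arm_command(moves=[0,-0.25,0,1])

```text
time: 57.88
ee_pos: [0.3235, -0.3149, 0.0995]
eef_rot: [0.995, 0.095, 0.002, 0.003]
ft_force: [7.3, -12.6, -5.0]
width: 0.0218
grip_force: 25.0
```

```bash
python3 wr.py
python3 - <<'E'
from h import *
f=[]
for _ in range(6): r.camera('top'); p,T,s=tool(); f.append(T.T@s['ft_force'])
print(np.mean(f,0))
E
python3 wr.py
```

```text
handle heading -168.2742396666537 tool h -169.07770585921324 R 0.13736853343650585 F tool [ 4.8 13.7  5.1] 0.02183729233150506
[ 4.29602659 13.86191836  4.65331891]
handle heading -168.3010191833927 tool h -169.03474849147028 R 0.13739873895439797 F tool [ 4.5 13.9  5.3] 0.021732733129936833
```

arm_command(moves=[0,-0.25,0,1])

```text
time: 58.27
ee_pos: [0.3231, -0.3127, 0.0995]
eef_rot: [0.996, 0.087, 0.002, 0.003]
ft_force: [8.8, -12.6, -5.0]
width: 0.0217
grip_force: 25.0
```

```bash
python3 - <<'E'
from h import *
f=[]
for _ in range(4): r.camera('top'); p,T,s=tool(); f.append(T.T@s['ft_force'])
print(np.mean(f,0))
E
python3 wr.py
```

```text
[ 4.82570337 12.80531047  4.18163708]
handle heading -169.37764549973795 tool h -170.03909333580125 R 0.13733817922001298 F tool [ 4.9 13.2  4.6] 0.022029290515968844
```

The torque has fallen clearly, from 16 N to 12.8 N, so the wrench has clicked. Stop and let go.

arm_command(moves=[0,0,0,0,0,0,0,0,0,0,0,0,0,0,0,0,0,0,0,0,0,0,0,0,0,0,0,0,0,0,0,0,0,0,0,0,0,0,0,0,0,0,0,0,0,0,0,0], fingers=100)

```text
time: 59.47
ee_pos: [0.3207, -0.309, 0.0979]
eef_rot: [0.996, 0.087, -0.0, -0.0]
ft_force: [0.2, -0.6, -0.6]
width: 0.0854
grip_force: 0.0
```

arm_command(moves=[0,0,-1.5,0,0,0,-2.5,0,0,0,-3,0,0,0,-3,0,0,0,-2.5,0,0,0,-1.5,0,0,0,0,0])

```text
time: 60.05
ee_pos: [0.3221, -0.3101, 0.241]
eef_rot: [0.996, 0.087, 0.002, 0.001]
ft_force: [0.2, -0.2, -0.2]
width: 0.0868
grip_force: 0.0
```

Run:
```python
from h import *
i=r.camera_info('wrist'); im=r.camera('wrist'); hsv=cv2.cvtColor(im,cv2.COLOR_RGB2HSV); p,T,s=tool(); print(p,s['width'],s['ft_force'])
P=[]
for v in range(175,234,4):
    c=np.where(hsv[v,260:370,2]<62)[0]+260
    if len(c)>10: P.append(onplane(i,np.median(c),v,.128,True)[:2])
P=np.array(P); l=cv2.fitLine(P.astype(np.float32),2,0,.01,.01).ravel(); print(len(P),P[0],P[-1],'heading',np.degrees(np.arctan2(l[1],l[0])))
t,i=cam('top','t17.png'); hsv=cv2.cvtColor(t,cv2.COLOR_RGB2HSV)
# tub white rim orientation
m=((hsv[...,1]<40)&(hsv[...,2]>130)).astype(np.uint8); m[:,:400]=0;m[:,525:]=0;m[:130]=0;m[245:]=0
c=max(cv2.findContours(m,0,2)[0],key=cv2.contourArea); q=cv2.minAreaRect(c); b=[onplane(i,*k,.09)[:2] for k in cv2.boxPoints(q)]; print('tub',q,np.round(b,3),[np.degrees(np.arctan2(*(b[(k+1)%4]-b[k])[::-1])) for k in range(4)])
m=((hsv[...,0]<17)&(hsv[...,1]>110)&(hsv[...,2]>35)).astype(np.uint8)
print([(cv2.boundingRect(c),cv2.contourArea(c)) for c in cv2.findContours(m[120:260,225:530].copy(),0,2)[0] if cv2.contourArea(c)>30])
# scoop bar & mat
hs=hsv; m=((hs[...,0]<22)&(hs[...,0]>8)&(hs[...,1]>110)).astype(np.uint8); m[:, :190]=0; m[:,245:]=0; m[:180]=0; m[245:]=0
c=max(cv2.findContours(m,0,2)[0],key=cv2.contourArea);q=cv2.minAreaRect(c); print('bar',np.round(q[0],1),np.round(q[1],1),q[2],onplane(i,*q[0],.098))
```

```text
[ 0.32150548 -0.30962475  0.23908904] 0.08685427459019969 [-0.76152806  0.4623958  -1.33356185]
15 [ 0.35003285 -0.32721183] [ 0.29820901 -0.34475677] heading 18.775257
tub ((459.3000183105469, 183.1000213623047), (76.23631286621094, 55.68165588378906), 32.47119140625) [[ 0.527 -0.248]
 [ 0.676 -0.341]
 [ 0.554 -0.541]
 [ 0.407 -0.446]] [np.float64(-31.84012979462513), np.float64(-121.51075434286408), np.float64(147.1258411700225), np.float64(58.73757391103)]
[((233, 41, 34, 48), 751.0), ((202, 40, 20, 22), 260.5), ((221, 35, 17, 18), 211.0)]
bar [213.1 214. ] [33.2  5.9] 67.61986541748047 [0.42506841 0.34977438 0.098     ]
```

```bash
python3 -c "
from bench import r
print(r.close_job())"
```

```text
the job is handed in; nothing more can be done
None
```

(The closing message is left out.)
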